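# Load the cookie setting tray and lock its sliding end stop

### The job

Press the spring button and slide the end stop of the white setting tray back, hole by hole, until it is locked fully open. Then put the folded fortune cookies, flat side down and lengthwise along the row, one to a pocket into the tray, filling it from the fixed end wall without a gap, and drop the flat failed ones into the scrap pan, gripping the brittle folded ones only lightly. Once all folded cookies are in, slide the stop up to them again, hole by hole, until it is locked with the button popped out just beyond the last one, leaving the bottle, jar and figurine alone.

Things in the scene. Friction and masses are not known exactly. Their poses are not given: they have to be found in the camera images.
- tray: Fixed white setting tray with telescoping end stop; origin on the table under the middle of its row of pockets; x across the row, y along it, z up. Floor at z = 12 mm; 3 mm ribs between pockets and 5 mm side lips (outer faces x = +-31 mm) rise to z = 17 mm. End wall, 45 mm tall, at y = -127 mm. A fixed square tube runs along y at x = +100, z = 60 mm from an 82 mm tall anchor block at y = -145 mm.
- sleeve (a joint): Travel (m) of the square aluminium sleeve on the tube towards the end wall (tray -y), 36 x 36 mm outside, z 42 to 78 mm, 270 mm long. Its +x wall (3 mm) has four 15 mm holes: the button locks it at 0 (parked, fully open), 0.06 (stop just past pocket 4), 0.12 (past pocket 3), 0.18 (past pocket 2; starts there). Friction 2 N.
- button (a joint): Spring button, m pressed in: 0 = popped out through a hole, locking the sleeve; 0.0065 = flush; 0.0095 = hidden under the wall between holes. Spring 2.5 to 5 N. Press it flush and push the sleeve along (15 to 20 N at first): the hole's edge drives it under the wall; it springs out by itself and locks at the next hole, 60 mm on.
- button_tip (a point): Tip of the steel button (14 mm across, cone head, 6.5 mm proud of the sleeve) looking to the tray's +x. It sits in the fixed tube, always at tray y = +232, z = 60 mm (x = +124.5 mm when out) and moves only in and out. Pinch the sleeve across x here: one finger presses the button flush, and the fingers then slide along with the sleeve. Press again for each further hole.
- stop_plate (a point): Centre of the stop plate: 6 mm thick along y, 56 mm wide across the row, z 22 to 52 mm, on a flat arm (z 36 to 44 mm) from the sleeve's -y end; axes as the tray's. In the tray's frame at x = 0, y = 187 mm minus the sleeve's travel; the button lies 45 mm to its +y when parked and 60 mm more with each hole.
- pan: Scrap pan: an open square aluminium pan, 150 x 150 mm, 55 mm tall, walls 3 mm, fixed to the table. Origin under its centre; x and y along its sides.
- pocket1 (a point): Centre of the floor of pocket 1 (next to the end wall), 57 mm long along the row and 52 mm wide; axes as the tray's; at tray x = 0, y = -90 mm, z = 12 mm.
- pocket2 (a point): Centre of the floor of pocket 2, 57 mm long along the row and 52 mm wide; axes as the tray's; at tray x = 0, y = -30 mm, z = 12 mm.
- pocket3 (a point): Centre of the floor of pocket 3, 57 mm long along the row and 52 mm wide; axes as the tray's; at tray x = 0, y = 30 mm, z = 12 mm.
- pocket4 (a point): Centre of the floor of pocket 4, 57 mm long along the row and 52 mm wide; axes as the tray's; at tray x = 0, y = 90 mm, z = 12 mm.
- cookie1: Folded fortune cookie (two to four present), tan crescent: 54 mm tip to tip (its y), 34 mm across (its x, horns to -x), 32 mm tall, 20 g. Origin at the centre of its flat 26 x 36 mm underside; starts flat on the paper sheet, any yaw. Brittle: cracks if the finger forces on it sum to over 70 N; a 20 N grip is plenty.
- cookie2: Folded fortune cookie (two to four present), tan crescent: 54 mm tip to tip (its y), 34 mm across (its x, horns to -x), 32 mm tall, 20 g. Origin at the centre of its flat 26 x 36 mm underside; starts flat on the paper sheet, any yaw. Brittle: cracks if the finger forces on it sum to over 70 N; a 20 N grip is plenty.
- cookie3: Folded fortune cookie (two to four present), tan crescent: 54 mm tip to tip (its y), 34 mm across (its x, horns to -x), 32 mm tall, 20 g. Origin at the centre of its flat 26 x 36 mm underside; starts flat on the paper sheet, any yaw. Brittle: cracks if the finger forces on it sum to over 70 N; a 20 N grip is plenty.
- cookie4: Folded fortune cookie (two to four present), tan crescent: 54 mm tip to tip (its y), 34 mm across (its x, horns to -x), 32 mm tall, 20 g. Origin at the centre of its flat 26 x 36 mm underside; starts flat on the paper sheet, any yaw. Brittle: cracks if the finger forces on it sum to over 70 N; a 20 N grip is plenty.
- flat1: A failed cookie that stayed flat (one or two are present): a plain round tan disc 56 mm across and 8 mm thick, 20 g, lying flat on the paper sheet. Origin at the centre of its underside. Not delicate.
- flat2: A failed cookie that stayed flat (one or two are present): a plain round tan disc 56 mm across and 8 mm thick, 20 g, lying flat on the paper sheet. Origin at the centre of its underside. Not delicate.
- extract: Bystander, to be left alone: amber glass bottle, 150 mm tall, 56 mm across; origin at the centre of its underside.
- canister: Bystander, to be left alone: white jar with steel lid, 110 mm tall, 80 mm across; origin at the centre of its underside.
- figurine: Bystander, to be left alone: white porcelain figurine, 97 mm tall, 52 mm across; origin at the centre of its underside.
Things that resemble listed ones, but are neither listed nor needed, are in the scene too. What is shaped like the flat1 but pink or red is not meant.

How it is judged:
By the outcome, as a careful person would: the job done as asked, in the order asked, and still so for the second after the job is handed in, with the robot touching nothing.
Of cookie1, cookie2, cookie3, cookie4 only 2 to 4 are there at a start; the rules pass over those that are not, and their reading is None.
Of flat1, flat2 only 1 to 2 are there at a start; the rules pass over those that are not, and their reading is None.
At some moment in a run one of cookie1, cookie2, cookie3, cookie4, flat1, flat2 may be knocked a few centimetres aside while the robot is not near it.
Once in a run the grip may slacken for a moment while it holds something.
It also fails if it takes over 210 s, if anything falls off the work surface, if the arm or the gripper's body presses on something with over 40 N, if the wrist force passes 120 N, or if a joint passes its speed limit or range.

### The arm

A 7-joint arm with a two-finger parallel gripper is mounted at the origin on the work surface. World frame = base frame: x ahead of the robot, y to its left, z up, the work surface at z = 0. Lengths are in m, angles in rad, forces in N, time in s.
With the tool pointing down it reaches from about 0.425 to 0.925 m from the base axis. Payload 6.8 kg.
Tool frame: the origin (TCP) lies on the front face of the gripper's body, between the roots of the fingers; the fingertips stand 73 mm ahead of it and the grasp point (between the pads) lies 54 mm ahead of it; z points along the fingers, y is the line along which they close (so a half turn about z gives the same grasp; the last joint's range is limited). The gripper opens to 85 mm and grips with 20 to 120 N. Pads are 22 mm wide; open, the fingers measure 114 mm over their backs; the gripper's body (76 mm by 85 mm) begins 54 mm behind the grasp point. The pads swing forward as they close: fully open they stand 13 mm farther back than shut.
Start: joints at [-1.277, 0.477, 0.022, 1.555, -0.011, 1.109, -0.083], TCP at [0.264, 0.621, 0.304] pointing down, gripper open.
Joint ranges: [-2.96, 2.96], [-0.34, 2.1], [-1.41, 1.46], [0.24, 2.44], [-1.37, 4.51], [0.17, 1.92], [-2.96, 2.96]. Speed limits (rad/s): [2.39, 2.39, 3.14, 3.14, 3.14, 3.14, 3.14].

### API

Orientations are given as a unit quaternion [w, x, y, z].
In Python, from station import bot, optics gives the robot as it stands.
- The arm moves only by the tool drive_tool, never from a script. Its argument "deltas" is a list of rows, each an object with "gripper": the closure in counts, from 0 (fully open) to 255 (shut); "offset": the shift along the tool's x, y, z in units of 1000 mm (1.0 is 1000 mm), a list of three; "angular": the turn, a rotation vector about the tool's x, y, z in units of 45 degrees (1.0 is 45 degrees), a list of three. In form: [{"gripper": gripper, "offset": [dx, dy, dz], "angular": [rx, ry, rz]}, ...]. A call has 1 to 5 rows; each row is the pose to reach, as a shift and turn from the pose commanded when the call began, along the tool's axes at that moment; what a row does not reach only later rows make up. A row lasts 1/10 s, in which the tool goes at most 50 mm and 8.59 degrees, less where a joint would pass 70% of its speed; a pose out of reach is approached as far as the arm can. A call with a number of a shift or a turn outside -1 to 1 is refused whole. A call with a gripper value outside its range is refused whole. The fingers move at their own pace and stop on an object; "grip_force" is the grip in N (left out, the last holds). Time passes only in rows, so rows that repeat a pose let the fingers close. It gives the time, the measured TCP pose, the force, the opening and the grip force at its end, in the units of the state.
- bot.get_obs(): the state, without advancing time (a new reading comes with each control period).
- optics.read_camera(name): name is "scene" or "top"; returns the picture (384x512x3 uint8, blue, green, red); there is no depth.
- optics.camera_model(name): a dict with "fx", "fy", "cx", "cy" (pixels), "cam_to_world" (4x4, takes a point from camera to world coordinates). Camera axes: x right, y up, looking along -z (the intrinsics and any distortion apply to the point x, -y, -z); pixel columns grow to the right and rows downward; lengths in m; the calibration is good to about 2 mm. A picture is of the moment at which its call begins. camera_model takes no time and is no camera call.
- bot.hand_in(): hands the job in; it is judged then, once.
The state is a dict: "t": time; "q": joint angles; "joint_vel": joint speeds; "joint_torque": joint torques, N m; "eef_pos": TCP position; "tool_rot": TCP orientation; "contact_force": force on the tool from outside, world axes, zero at the start; "torque": the same for the moment, N m; "gripper_width": opening from 0.0 (shut) to 1.0 (fully open); "grasp_force": force on a finger pad.
Only numpy, scipy, OpenCV 4.12 (cv2) and the standard library are available. Lean on these libraries where they do the work, as an engineer would, in place of code of your own. Each camera call takes 0.05 s, during which the arm holds its last target. There are 200 camera calls.

## Working session

There is one attempt and no reset: what is moved stays moved. The work goes in short steps, Python scripts to look and compute and a tool call to move; the robot and the scene stay as the last step left them, time stands still between calls to the robot, and variables do not carry over. Pictures are saved under pics/ and viewed, at most 16 in all, crops included, and the job is handed in when it is done.

Besides the shell and the picture viewer there is one more tool, called by a JSON object that holds its "op" and its "data", one argument or row to a line. drive_tool: Moves the arm, as the interface text tells. Its arguments: {"type":"object","properties":{"deltas":{"type":"array"},"grip_force":{"type":"number"}},"required":["deltas"]}

```bash
ls; mkdir -p pics; cat > h.py <<'E'
import numpy as np, cv2
from station import bot, optics
def snap(c,n=None):
    im=np.array(optics.read_camera(c))
    if n: cv2.imwrite(f'pics/{n}.png',im)
    return im
E
python3 - <<'E'
from h import *
a=snap('top','t0');b=snap('scene','s0')
for c in('top','scene'):
    m=optics.camera_model(c);print({k:(np.round(v,4).tolist()) for k,v in m.items()})
print(bot.get_obs())
cv2.imwrite('pics/t0b.png',cv2.resize(a,(800,600),interpolation=2));cv2.imwrite('pics/s0b.png',cv2.resize(b,(800,600),interpolation=2))
E
```

```text
pics
{'fx': 366.4707, 'fy': 366.4707, 'cx': 260.0426, 'cy': 192.1357, 'cam_to_world': [[-0.0119, 0.9969, -0.0781, 0.5404], [-0.9995, -0.0096, 0.0305, -0.0209], [0.0296, 0.0784, 0.9965, 0.9583], [0.0, 0.0, 0.0, 1.0]]}
{'fx': 377.8367, 'fy': 377.8367, 'cx': 249.1685, 'cy': 185.9597, 'cam_to_world': [[-0.3958, -0.5956, 0.699, 1.3495], [0.9183, -0.2499, 0.3071, 0.295], [-0.0082, 0.7635, 0.6458, 0.7652], [0.0, 0.0, 0.0, 1.0]]}
{'t': 0.1, 'q': array([-1.27710394,  0.47770839,  0.02235631,  1.55632605, -0.01150114,
        1.10930155, -0.08311606]), 'joint_vel': array([-0.00087417, -0.00193668, -0.00087535, -0.00383513,  0.0014336 ,
        0.00190493, -0.00097892]), 'joint_torque': array([ 4.18201045e-03, -5.97761178e+01,  1.61365706e+00, -2.81955439e+01,
        1.28280313e-02,  5.05113218e-03,  2.19318895e-05]), 'eef_pos': array([0.26382183, 0.62086888, 0.30304038]), 'tool_rot': array([-1.00902980e-04,  1.99551630e-01,  9.79886981e-01, -8.01157227e-04]), 'contact_force': array([-0.10218788,  0.25256222, -0.0264424 ]), 'torque': array([ 0.05482025,  0.03432766, -0.07303942]), 'grasp_force': 0.0, 'gripper_width': 1.000572406254938}
```

View pics/t0b.png

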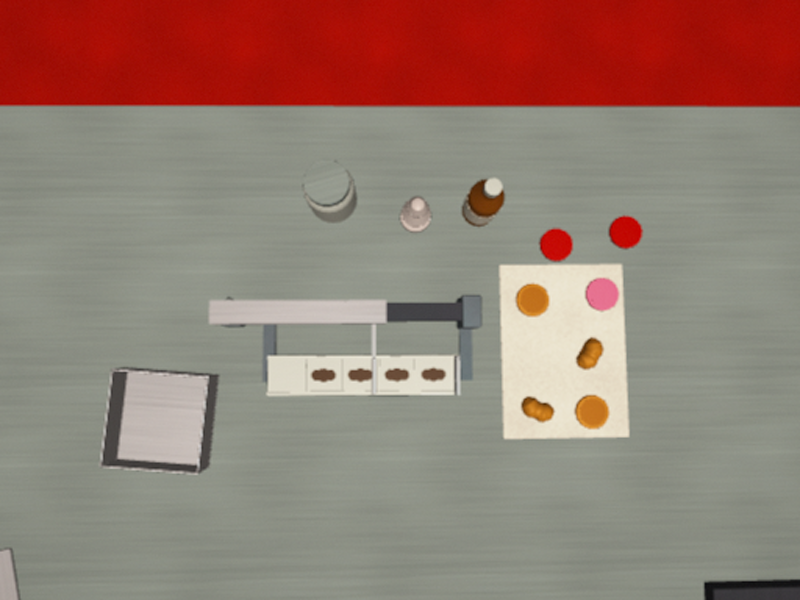

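View pics/s0b.png

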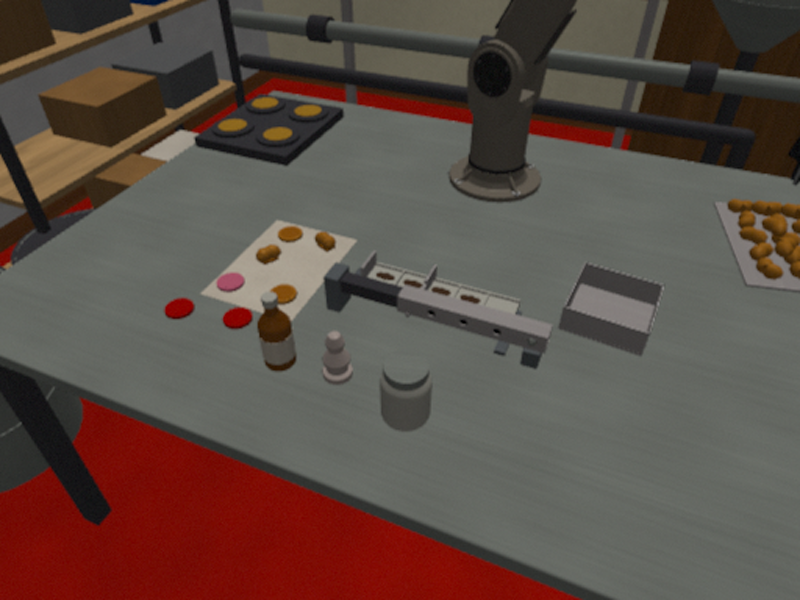

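The top view (800x600 scaled) shows:
- **Tray:** pocket marks at (323..433, 375), end wall on the right, stop plate at x≈374.
- **Folded cookies:** (590,352) and (537,409).
- **Flats:** tan discs at (532,300) and (592,411). These two fit flat1/2. The pink disc (602,294) and the red ones (556,244) and (625,232) are not meant. The oven tray and cookie sheet at the edges are lookalikes.

Next I measure positions and make one confirming crop.

```bash
cat >> h.py <<'E'
def ray(c,uv,z):
    m=optics.camera_model(c);T=np.array(m['cam_to_world'])
    u,v=uv
    d=T[:3,:3]@[(u-m['cx'])/m['fx'],-(v-m['cy'])/m['fy'],-1]
    return T[:3,3]+d*(z-T[2,3])/d[2]
def proj(c,p):
    m=optics.camera_model(c);T=np.array(m['cam_to_world'])
    q=T[:3,:3].T@(np.array(p)-T[:3,3])
    return np.array([m['cx']-m['fx']*q[0]/q[2], m['cy']+m['fy']*q[1]/q[2]])
def blobs(im,lo,hi,amin,roi):
    x0,y0,x1,y1=roi
    h=cv2.cvtColor(im,cv2.COLOR_BGR2HSV);m=cv2.inRange(h,lo,hi)
    k=np.zeros_like(m);k[y0:y1,x0:x1]=m[y0:y1,x0:x1]
    cs,_=cv2.findContours(k,cv2.RETR_EXTERNAL,cv2.CHAIN_APPROX_NONE)
    out=[]
    for c in cs:
        M=cv2.moments(c)
        if M['m00']>=amin: out.append((np.array([M['m10']/M['m00'],M['m01']/M['m00']]),M['m00'],cv2.minAreaRect(c),c))
    return out
TAN=((9,150,80),(20,255,255)); PAPER=(315,165,410,285)
E
python3 - <<'E'
from h import *
a=cv2.imread('pics/t0.png');b=cv2.imread('pics/s0.png')
h=cv2.cvtColor(a,cv2.COLOR_BGR2HSV)
for n,(u,v) in dict(mark=(230,240),disc=(341,192),cookie=(378,225),pink=(385,188),red=(356,156),tray=(185,240),pan=(100,270)).items(): print(n,h[v,u])
for p,A,r,c in blobs(a,*TAN,30,PAPER):
    print('tan',p.round(1),A,np.round(r[1],1),round(r[2]),'w8',ray('top',p,.006).round(4),'w15',ray('top',p,.015).round(4))
P=[]
for p,A,r,c in blobs(a,(0,60,20),(20,255,140),15,(170,225,300,258)):
    w=ray('top',p,.012);P.append(w);print('mark',p.round(1),A,w.round(4))
sc=blobs(b,*TAN,30,(120,130,240,210))
for p,A,r,c in sc: print('scene',p.round(1),A,ray('scene',p,.01).round(4))
crop=np.hstack([cv2.resize(a[150:290,305:420],None,fx=3.4,fy=3.4,interpolation=2),cv2.resize(a[180:260,125:315],None,fx=2.1,fy=5.95,interpolation=2)[:476]])
cv2.imwrite('pics/c1.png',crop[:, :800]);print(crop.shape)
cv2.imwrite('pics/c2.png',cv2.resize(a[175:320,55:320],(795,435),interpolation=2))
E
```

```text
mark [ 12 120 106]
disc [ 16 217 194]
cookie [ 16 210 187]
pink [173 129 230]
red [  1 249 198]
tray [ 23  24 221]
pan [ 11  18 195]
tan [343.4 261.7] 178.0 [20.  11.1] 21 w8 [ 0.4325 -0.2635  0.006 ] w15 [ 0.4335 -0.2613  0.015 ]
tan [378.5 263.2] 308.5 [20. 19.] 90 w8 [ 0.4273 -0.355   0.006 ] w15 [ 0.4284 -0.3519  0.015 ]
tan [377.2 226. ] 181.0 [11.6 19.2] 27 w8 [ 0.5232 -0.3554  0.006 ] w15 [ 0.5233 -0.3522  0.015 ]
tan [340.4 191.6] 298.0 [19. 19.] 90 w8 [ 0.6145 -0.2611  0.006 ] w15 [ 0.6138 -0.2588  0.015 ]
mark [277.  239.3] 69.0 [ 0.4927 -0.0919  0.012 ]
mark [253.5 239.4] 68.0 [ 0.4932 -0.0316  0.012 ]
mark [230.2 239.5] 72.0 [0.4937 0.0281 0.012 ]
mark [206.5 239.6] 69.0 [0.4943 0.0884 0.012 ]
scene [182.  187.5] 103.0 [ 0.6189 -0.2524  0.01  ]
scene [170.9 160.7] 61.0 [ 0.5129 -0.3597  0.01  ]
scene [208.  152.5] 51.0 [ 0.4228 -0.2665  0.01  ]
scene [185.2 149.3] 88.5 [ 0.4361 -0.3497  0.01  ]
(476, 790, 3)
```

View pics/c1.png

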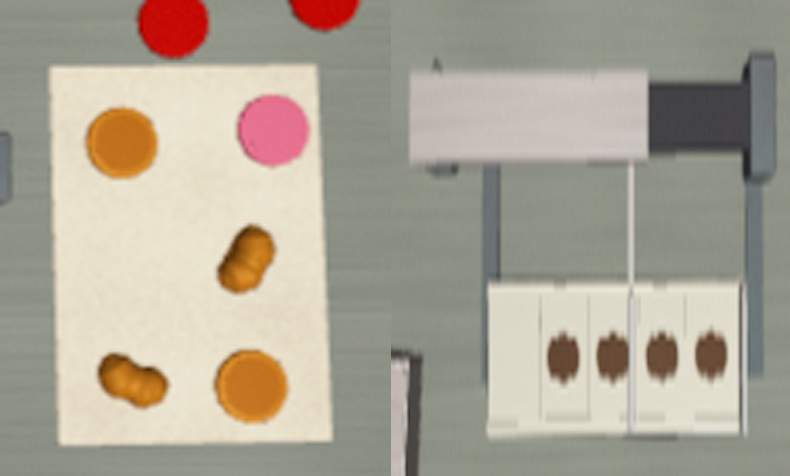

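View pics/c2.png

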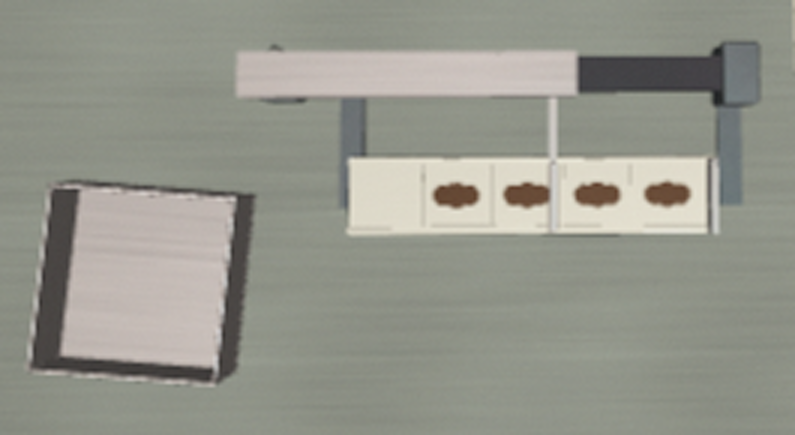

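The crop confirms two folded cookies, two tan flats (plus one pink and two red decoys) on or near the paper at right, and the button visible at crop-2 pixel (275,46). The pan corners in crop 2 are (52,183), (254,194), (222,383) and (32,370).

```bash
cat >> h.py <<'E'
from scipy.spatial.transform import Rotation as Ro
TC=np.array([.4935,-.0018]); TY=-.0089
def tray(x,y): return TC+np.array([np.cos(TY)*x-np.sin(TY)*y,np.sin(TY)*x+np.cos(TY)*y])
def down(yaw):  # tool y at world angle yaw (rad), z down
    y=np.array([np.cos(yaw),np.sin(yaw),0]);z=np.array([0,0,-1.]);return Ro.from_matrix(np.c_[np.cross(y,z),y,z])
def plan(way,p=None,R=None):
    o=bot.get_obs()
    if p is None:
        p=o['eef_pos'];w=o['tool_rot'];R=Ro.from_quat([w[1],w[2],w[3],w[0]])
    for n,(pos,yaw) in enumerate(way):
        d=R.inv().apply(np.array(pos)-p)
        c=[R.inv()*down(yaw+k) for k in(0,np.pi)]
        rv=min((r.as_rotvec() for r in c),key=np.linalg.norm)
        d=d.round(4);a=(rv/(np.pi/4)).round(3)
        print(n,'off',d.tolist(),'ang',a.tolist(),'rows',round(max(np.linalg.norm(d)/.05,np.degrees(np.linalg.norm(rv))/8.59),1))
        p=p+R.apply(d);R=R*Ro.from_rotvec(a*np.pi/4)
def st():
    o=bot.get_obs();y=Ro.from_quat(np.roll(o['tool_rot'],-1)).as_matrix()
    print('t',round(o['t'],1),'p',o['eef_pos'].round(4),'yaw',round(float(np.degrees(np.arctan2(y[1,1],y[0,1]))),1),'F',np.round(o['contact_force'],1),'w',round(o['gripper_width'],3),'g',round(o['grasp_force'],1),'q7',o['q'][6].round(2))
E
python3 - <<'E'
from h import *
print('button px->',ray('top',(146.7,190.3),.06).round(4),'model tip',tray(.1245,.232).round(4))
print('pan',ray('top',(101.7,269.2),.055).round(4))
print('sleeve end px', ray('top',(55+236/3,175+73/3),.078).round(4), tray(.1,.274+.007).round(4))
b=tray(.1,.232);print(b)
r=np.radians
plan([((.40,.48,.30),r(40)),((.50,.35,.28),r(10)),((*b,.24),TY),((*b,.118),TY)])
E
```

```text
button px-> [0.6179 0.2281 0.06  ] model tip [0.6201 0.2291]
pan [0.4291 0.3344 0.055 ]
sleeve end px [0.5951 0.2536 0.078 ] [0.596  0.2783]
[0.59556081 0.22930082]
0 off [-0.1804, -0.0764, 0.0032] ang [-0.002, 0.001, 0.6] rows 3.9
1 off [-0.1639, -0.0069, 0.0199] ang [-0.0, -0.0, 0.666] rows 3.5
2 off [-0.1355, 0.0732, 0.04] ang [-0.0, -0.0, 0.234] rows 3.2
3 off [0.0, -0.0, 0.122] ang [-0.0, -0.0, -0.0] rows 2.4
```

{"op": "drive_tool", "data": {
  "deltas": [
    {"gripper":0,"offset":[-0.1804,-0.0764,0.0032],"angular":[-0.002,0.001,0.6]},
    {"gripper":0,"offset":[-0.1804,-0.0764,0.0032],"angular":[-0.002,0.001,0.6]},
    {"gripper":0,"offset":[-0.1804,-0.0764,0.0032],"angular":[-0.002,0.001,0.6]},
    {"gripper":0,"offset":[-0.1804,-0.0764,0.0032],"angular":[-0.002,0.001,0.6]},
    {"gripper":0,"offset":[-0.1804,-0.0764,0.0032],"angular":[-0.002,0.001,0.6]}
  ]
}}

```text
t: 0.6
eef_pos: [0.4066, 0.4734, 0.3006]
tool_rot: [0.002, 0.428, 0.904, -0.0]
contact_force: [0.2, -0.4, 0.3]
gripper_width: 1.0
grasp_force: 0.0
```

{"op": "drive_tool", "data": {
  "deltas": [
    {"gripper":0,"offset":[-0.1639,-0.0069,0.0199],"angular":[0,0,0.666]},
    {"gripper":0,"offset":[-0.1639,-0.0069,0.0199],"angular":[0,0,0.666]},
    {"gripper":0,"offset":[-0.1639,-0.0069,0.0199],"angular":[0,0,0.666]},
    {"gripper":0,"offset":[-0.1639,-0.0069,0.0199],"angular":[0,0,0.666]},
    {"gripper":0,"offset":[-0.1639,-0.0069,0.0199],"angular":[0,0,0.666]}
  ]
}}

```text
t: 1.1
eef_pos: [0.502, 0.3469, 0.2801]
tool_rot: [0.0, 0.645, 0.764, -0.0]
contact_force: [-0.2, -0.0, 0.2]
gripper_width: 1.0
grasp_force: 0.0
```

{"op": "drive_tool", "data": {
  "deltas": [
    {"gripper":0,"offset":[-0.1355,0.0732,0.04],"angular":[0,0,0.234]},
    {"gripper":0,"offset":[-0.1355,0.0732,0.04],"angular":[0,0,0.234]},
    {"gripper":0,"offset":[-0.1355,0.0732,0.04],"angular":[0,0,0.234]},
    {"gripper":0,"offset":[-0.1355,0.0732,0.04],"angular":[0,0,0.234]},
    {"gripper":0,"offset":[-0.1355,0.0732,0.04],"angular":[0,0,0.234]}
  ]
}}

```text
t: 1.6
eef_pos: [0.596, 0.229, 0.2396]
tool_rot: [-0.001, 0.711, 0.704, 0.0]
contact_force: [-0.0, 0.6, -0.4]
gripper_width: 0.996
grasp_force: 0.0
```

```bash
python3 - <<'E'
from h import *
st()
b=tray(.1,.232)
plan([((*b,.118),TY)])
E
```

```text
t 1.6 p [0.596  0.229  0.2396] yaw -0.6 F [-0.   0.6 -0.4] w 0.996 g 0.0 q7 -0.29
0 off [0.0002, -0.0004, 0.1216] ang [-0.001, -0.001, -0.001] rows 2.4
```

{"op": "drive_tool", "data": {
  "deltas": [
    {"gripper":0,"offset":[0,0,0.06],"angular":[0,0,0]},
    {"gripper":0,"offset":[0,0,0.1],"angular":[0,0,0]},
    {"gripper":0,"offset":[0,0,0.122],"angular":[0,0,0]},
    {"gripper":0,"offset":[0,0,0.122],"angular":[0,0,0]}
  ]
}}

```text
t: 2.0
eef_pos: [0.592, 0.2329, 0.1149]
tool_rot: [-0.003, 0.708, 0.706, -0.002]
contact_force: [0.4, -0.5, 0.5]
gripper_width: 1.003
grasp_force: 0.0
```

{"op": "drive_tool", "data": {
  "deltas": [
    {"gripper":255,"offset":[0,0,0],"angular":[0,0,0]},
    {"gripper":255,"offset":[0,0,0],"angular":[0,0,0]},
    {"gripper":255,"offset":[0,0,0],"angular":[0,0,0]},
    {"gripper":255,"offset":[0,0,0],"angular":[0,0,0]},
    {"gripper":255,"offset":[0,0,0],"angular":[0,0,0]}
  ],
  "grip_force": 60
}}

```text
t: 2.5
eef_pos: [0.5955, 0.231, 0.1208]
tool_rot: [-0.001, 0.71, 0.704, 0.001]
contact_force: [-6.8, -0.1, 12.9]
gripper_width: 0.41
grasp_force: 59.1
```

{"op": "drive_tool", "data": {
  "deltas": [
    {"gripper":255,"offset":[0,0,0],"angular":[0,0,0]},
    {"gripper":255,"offset":[0,0,0],"angular":[0,0,0]},
    {"gripper":255,"offset":[0,0,0],"angular":[0,0,0]}
  ]
}}

```text
t: 2.8
eef_pos: [0.5955, 0.2309, 0.1208]
tool_rot: [-0.001, 0.71, 0.704, 0.001]
contact_force: [-7.3, -0.7, 12.4]
gripper_width: 0.407
grasp_force: 59.1
```

{"op": "drive_tool", "data": {
  "deltas": [
    {"gripper":255,"offset":[0.01,0,0],"angular":[0,0,0]},
    {"gripper":255,"offset":[0.02,0,0],"angular":[0,0,0]},
    {"gripper":255,"offset":[0.03,0,0],"angular":[0,0,0]},
    {"gripper":255,"offset":[0.04,0,0],"angular":[0,0,0]},
    {"gripper":255,"offset":[0.048,0,0],"angular":[0,0,0]}
  ]
}}

```text
t: 3.3
eef_pos: [0.5959, 0.2773, 0.1208]
tool_rot: [-0.001, 0.71, 0.704, 0.0]
contact_force: [-8.1, -5.3, 13.3]
gripper_width: 0.409
grasp_force: 58.6
```

{"op": "drive_tool", "data": {
  "deltas": [
    {"gripper":255,"offset":[0.004,0,0],"angular":[0,0,0]},
    {"gripper":255,"offset":[0.008,0,0],"angular":[0,0,0]},
    {"gripper":255,"offset":[0.012,0,0],"angular":[0,0,0]},
    {"gripper":255,"offset":[0.014,0,0],"angular":[0,0,0]},
    {"gripper":255,"offset":[0.014,0,0],"angular":[0,0,0]}
  ]
}}

```text
t: 3.8
eef_pos: [0.5959, 0.2923, 0.1208]
tool_rot: [-0.001, 0.71, 0.704, 0.001]
contact_force: [-6.8, -2.0, 12.8]
gripper_width: 0.414
grasp_force: 58.7
```

```bash
python3 - <<'E'
from h import *
st()
a=snap('top','t1');cv2.imwrite('pics/t1c.png',cv2.resize(a[165:265,60:310],(750,300),interpolation=2))
E
```

```text
t 3.8 p [0.5959 0.2923 0.1208] yaw -0.5 F [-6.8 -2.  12.8] w 0.414 g 58.7 q7 -0.32
```

View pics/t1c.png

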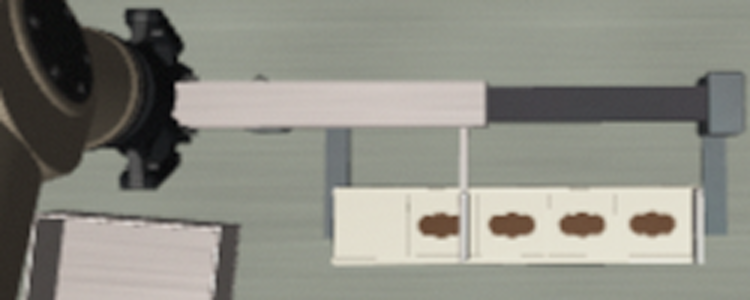

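Crop shows the stop plate moved to (463,225), just past pocket 3, with the button visible at (260,78). I'll measure the travel numerically.

```bash
cat >> h.py <<'E'
def travel(a):
    # bright arm strip crossing the gap between sleeve and tray (tray x~0.055, z .044)
    v=proj('top',(*tray(.055,.1),.044))[1]
    g=cv2.cvtColor(a,cv2.COLOR_BGR2GRAY)[int(v)-2:int(v)+3].astype(float).mean(0)
    lo=int(proj('top',(*tray(.055,.20),.044))[0])
    hi=int(proj('top',(*tray(.055,-.02),.044))[0])
    s=np.clip(g[lo:hi]-np.median(g[lo:hi])-12,0,None);u=lo+(s*np.arange(hi-lo)).sum()/s.sum()
    w=ray('top',(u,v),.044); return round(float(.187-(w[1]-TC[1]-TY*.055)),4), round(u,1)
E
python3 - <<'E'
from h import *
print(travel(cv2.imread('pics/t0.png')),travel(cv2.imread('pics/t1.png')))
plan([((*tray(.1,.232),.119),TY)])
E
```

```text
(0.1802, np.float64(238.9)) (0.1185, np.float64(214.0))
0 off [-0.063, 0.0002, 0.0017] ang [-0.001, -0.004, 0.0] rows 1.3
```

{"op": "drive_tool", "data": {
  "deltas": [
    {"gripper":50,"offset":[0,0,0],"angular":[0,0,0]},
    {"gripper":50,"offset":[0,0,0],"angular":[0,0,0]},
    {"gripper":50,"offset":[0,0,0],"angular":[0,0,0]},
    {"gripper":50,"offset":[-0.04,0,0],"angular":[0,0,0]},
    {"gripper":50,"offset":[-0.061,0,0],"angular":[0,0,0]}
  ]
}}

```text
t: 4.35
eef_pos: [0.596, 0.228, 0.1184]
tool_rot: [0.0, 0.711, 0.703, 0.0]
contact_force: [0.4, -1.4, -0.7]
gripper_width: 0.804
grasp_force: 0.0
```

{"op": "drive_tool", "data": {
  "deltas": [
    {"gripper":50,"offset":[0,0,0],"angular":[0,0,0]},
    {"gripper":255,"offset":[0,0,0],"angular":[0,0,0]},
    {"gripper":255,"offset":[0,0,0],"angular":[0,0,0]},
    {"gripper":255,"offset":[0,0,0],"angular":[0,0,0]},
    {"gripper":255,"offset":[0,0,0],"angular":[0,0,0]}
  ]
}}

```text
t: 4.85
eef_pos: [0.5954, 0.2322, 0.1192]
tool_rot: [-0.001, 0.71, 0.704, 0.001]
contact_force: [-4.5, -2.4, 8.5]
gripper_width: 0.406
grasp_force: 60.1
```

{"op": "drive_tool", "data": {
  "deltas": [
    {"gripper":255,"offset":[0,0,0],"angular":[0,0,0]},
    {"gripper":255,"offset":[0.01,0,0],"angular":[0,0,0]},
    {"gripper":255,"offset":[0.02,0,0],"angular":[0,0,0]},
    {"gripper":255,"offset":[0.03,0,0],"angular":[0,0,0]},
    {"gripper":255,"offset":[0.04,0,0],"angular":[0,0,0]}
  ]
}}

```text
t: 5.35
eef_pos: [0.5957, 0.2708, 0.1191]
tool_rot: [-0.001, 0.71, 0.704, -0.0]
contact_force: [-4.4, -6.4, 9.1]
gripper_width: 0.411
grasp_force: 59.5
```

{"op": "drive_tool", "data": {
  "deltas": [
    {"gripper":255,"offset":[0.008,0,0],"angular":[0,0,0]},
    {"gripper":255,"offset":[0.014,0,0],"angular":[0,0,0]},
    {"gripper":255,"offset":[0.019,0,0],"angular":[0,0,0]},
    {"gripper":255,"offset":[0.023,0,0],"angular":[0,0,0]},
    {"gripper":255,"offset":[0.023,0,0],"angular":[0,0,0]}
  ]
}}

```text
t: 5.85
eef_pos: [0.5959, 0.2927, 0.1191]
tool_rot: [-0.0, 0.71, 0.704, -0.001]
contact_force: [-5.1, -6.8, 10.1]
gripper_width: 0.411
grasp_force: 59.8
```

```bash
python3 - <<'E'
from h import *
st();print(travel(snap('top','t2')))
E
```

```text
t 5.8 p [0.5959 0.2927 0.1191] yaw -0.5 F [-5.1 -6.8 10.1] w 0.411 g 59.8 q7 -0.32
(0.058, np.float64(189.5))
```

{"op": "drive_tool", "data": {
  "deltas": [
    {"gripper":255,"offset":[0.002,0,0],"angular":[0,0,0]},
    {"gripper":255,"offset":[0.003,0,0],"angular":[0,0,0]},
    {"gripper":255,"offset":[0.003,0,0],"angular":[0,0,0]}
  ]
}}

```text
t: 6.2
eef_pos: [0.596, 0.2931, 0.1191]
tool_rot: [0.001, 0.711, 0.704, -0.002]
contact_force: [-6.9, -12.6, 13.5]
gripper_width: 0.409
grasp_force: 60.3
```

{"op": "drive_tool", "data": {
  "deltas": [
    {"gripper":50,"offset":[0,0,0],"angular":[0,0,0]},
    {"gripper":50,"offset":[0,0,0],"angular":[0,0,0]},
    {"gripper":50,"offset":[0,0,0],"angular":[0,0,0]},
    {"gripper":50,"offset":[-0.04,0,0],"angular":[0,0,0]},
    {"gripper":50,"offset":[-0.065,0,0],"angular":[0,0,0]}
  ]
}}

```text
t: 6.7
eef_pos: [0.5957, 0.2311, 0.1182]
tool_rot: [-0.0, 0.71, 0.704, 0.001]
contact_force: [0.1, -0.8, -0.2]
gripper_width: 0.802
grasp_force: 0.0
```

{"op": "drive_tool", "data": {
  "deltas": [
    {"gripper":50,"offset":[0,0,0],"angular":[0,0,0]},
    {"gripper":255,"offset":[0,0,0],"angular":[0,0,0]},
    {"gripper":255,"offset":[0,0,0],"angular":[0,0,0]},
    {"gripper":255,"offset":[0,0,0],"angular":[0,0,0]},
    {"gripper":255,"offset":[0,0,0],"angular":[0,0,0]}
  ]
}}

```text
t: 7.2
eef_pos: [0.5954, 0.2339, 0.1191]
tool_rot: [-0.001, 0.71, 0.704, 0.001]
contact_force: [-3.2, -0.7, 7.5]
gripper_width: 0.408
grasp_force: 60.6
```

{"op": "drive_tool", "data": {
  "deltas": [
    {"gripper":255,"offset":[0,0,0],"angular":[0,0,0]},
    {"gripper":255,"offset":[0.01,0,0],"angular":[0,0,0]},
    {"gripper":255,"offset":[0.02,0,0],"angular":[0,0,0]},
    {"gripper":255,"offset":[0.03,0,0],"angular":[0,0,0]},
    {"gripper":255,"offset":[0.04,0,0],"angular":[0,0,0]}
  ]
}}

```text
t: 7.7
eef_pos: [0.5957, 0.2721, 0.1191]
tool_rot: [-0.001, 0.71, 0.704, -0.0]
contact_force: [-4.2, -5.5, 8.5]
gripper_width: 0.407
grasp_force: 59.8
```

{"op": "drive_tool", "data": {
  "deltas": [
    {"gripper":255,"offset":[0.008,0,0],"angular":[0,0,0]},
    {"gripper":255,"offset":[0.014,0,0],"angular":[0,0,0]},
    {"gripper":255,"offset":[0.019,0,0],"angular":[0,0,0]},
    {"gripper":255,"offset":[0.024,0,0],"angular":[0,0,0]},
    {"gripper":255,"offset":[0.024,0,0],"angular":[0,0,0]}
  ]
}}

```text
t: 8.2
eef_pos: [0.5959, 0.2947, 0.1191]
tool_rot: [-0.0, 0.71, 0.704, -0.001]
contact_force: [-5.9, -7.3, 10.9]
gripper_width: 0.41
grasp_force: 60.2
```

```bash
python3 - <<'E'
from h import *
st();print(travel(snap('top','t3')))
E
```

```text
t 8.2 p [0.5959 0.2947 0.1191] yaw -0.5 F [-5.9 -7.3 10.9] w 0.41 g 60.2 q7 -0.33
(-0.0021, np.float64(165.0))
```

{"op": "drive_tool", "data": {
  "deltas": [
    {"gripper":255,"offset":[0.003,0,0],"angular":[0,0,0]},
    {"gripper":255,"offset":[0.003,0,0],"angular":[0,0,0]}
  ]
}}

```text
t: 8.45
eef_pos: [0.5959, 0.295, 0.1191]
tool_rot: [0.001, 0.711, 0.704, -0.003]
contact_force: [-7.4, -13.1, 13.1]
gripper_width: 0.411
grasp_force: 60.5
```

{"op": "drive_tool", "data": {
  "deltas": [
    {"gripper":0,"offset":[-0.001,0,0],"angular":[0,0,0]},
    {"gripper":0,"offset":[-0.001,0,0],"angular":[0,0,0]},
    {"gripper":0,"offset":[-0.001,0,0],"angular":[0,0,0]},
    {"gripper":0,"offset":[-0.001,0,-0.05],"angular":[0,0,0]},
    {"gripper":0,"offset":[-0.001,0,-0.1],"angular":[0,0,0]}
  ]
}}

```text
t: 8.95
eef_pos: [0.5952, 0.2986, 0.2179]
tool_rot: [-0.001, 0.71, 0.704, -0.001]
contact_force: [0.2, 0.8, 0.8]
gripper_width: 1.001
grasp_force: 0.0
```

```bash
python3 - <<'E'
from h import *
st();a=snap('top','t4');b=snap('scene','s4');print(travel(a))
c=[]
for p,A,r,k in blobs(a,*TAN,30,PAPER):
    box=cv2.boxPoints(r);W=np.array([ray('top',q,.015)[:2] for q in box])
    e=[W[1]-W[0],W[2]-W[1]];L=max(e,key=np.linalg.norm)
    (cx,cy),_=cv2.minEnclosingCircle(k)
    # principal axis by second moments
    M=cv2.moments(k);th=.5*np.arctan2(2*M['mu11'],M['mu20']-M['mu02'])
    u=ray('top',p+5*np.array([np.cos(th),np.sin(th)]),.015)-ray('top',p,.015)
    print(p.round(1),A,'rect',np.round([np.linalg.norm(x) for x in e],4),'box',ray('top',r[0],.015)[:2].round(4),'cen15',ray('top',p,.015)[:2].round(4),'cen6',ray('top',p,.006)[:2].round(4),'long axis world deg',round(np.degrees(np.arctan2(u[1],u[0])),1))
A=cv2.resize(a[190:290,310:410],(400,400),interpolation=2);B=cv2.resize(b[165:245,220:380],(400,200),interpolation=2)
C=np.zeros((400,800,3),np.uint8);C[:,:400]=A;C[:200,400:]=B;C[200:,400:]=cv2.resize(b[130:210,130:290],(400,200),interpolation=2);cv2.imwrite('pics/c4.png',C)
E
```

```text
t 8.9 p [0.5952 0.2986 0.2179] yaw -0.4 F [0.2 0.8 0.8] w 1.001 g 0.0 q7 -0.37
(-0.0015, np.float64(165.3))
[343.5 261.7] 178.0 rect [0.0284 0.0519] box [ 0.4331 -0.2612] cen15 [ 0.4335 -0.2614] cen6 [ 0.4325 -0.2637] long axis world deg -112.6
[378.5 263.1] 309.5 rect [0.0494 0.0508] box [ 0.4288 -0.352 ] cen15 [ 0.4285 -0.3518] cen6 [ 0.4274 -0.355 ] long axis world deg -151.2
[377.2 226. ] 181.0 rect [0.0502 0.0301] box [ 0.5234 -0.3529] cen15 [ 0.5233 -0.3522] cen6 [ 0.5232 -0.3554] long axis world deg -29.5
[340.4 191.6] 298.0 rect [0.0499 0.0496] box [ 0.6139 -0.2591] cen15 [ 0.6138 -0.2588] cen6 [ 0.6145 -0.2611] long axis world deg -131.8
```

View pics/c4.png

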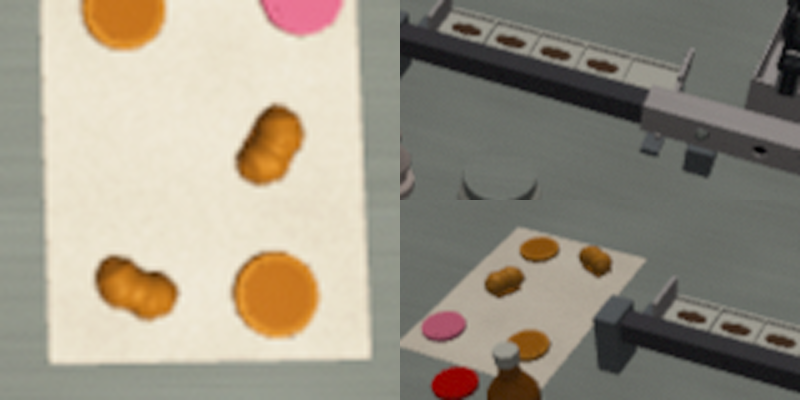

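The scene crop shows the button popped through the last hole (light dot at (703,133)), so the sleeve is parked at travel ≈0. The cookies are unmoved: A at pixel (343.5,261.7) and B at (377.2,226).

```bash
python3 - <<'E'
from h import *
r=np.radians
A=(.4333,-.2613)
plan([((.55,.09,.22),r(-7)),((.48,-.13,.22),r(-22.6)),((*A,.15),r(-22.6)),((*A,.081),r(-22.6))])
E
```

```text
0 off [-0.2104, -0.0483, 0.0037] ang [0.014, -0.012, 0.145] rows 4.3
1 off [-0.2269, -0.0426, 0.0] ang [-0.0, 0.0, 0.347] rows 4.6
2 off [-0.1392, 0.0074, 0.07] ang [-0.0, 0.0, -0.0] rows 3.1
3 off [0.0, 0.0, 0.069] ang [-0.0, 0.0, -0.0] rows 1.4
```

{"op": "drive_tool", "data": {
  "deltas": [
    {"gripper":0,"offset":[-0.21,-0.048,0],"angular":[0,0,0.145]},
    {"gripper":0,"offset":[-0.21,-0.048,0],"angular":[0,0,0.145]},
    {"gripper":0,"offset":[-0.21,-0.048,0],"angular":[0,0,0.145]},
    {"gripper":0,"offset":[-0.21,-0.048,0],"angular":[0,0,0.145]},
    {"gripper":0,"offset":[-0.21,-0.048,0],"angular":[0,0,0.145]}
  ]
}}

```text
t: 9.55
eef_pos: [0.5453, 0.0828, 0.2183]
tool_rot: [-0.0, 0.751, 0.66, -0.0]
contact_force: [-0.2, -0.2, 0.8]
gripper_width: 0.999
grasp_force: 0.0
```

{"op": "drive_tool", "data": {
  "deltas": [
    {"gripper":0,"offset":[-0.227,-0.043,0],"angular":[0,0,0.347]},
    {"gripper":0,"offset":[-0.227,-0.043,0],"angular":[0,0,0.347]},
    {"gripper":0,"offset":[-0.227,-0.043,0],"angular":[0,0,0.347]},
    {"gripper":0,"offset":[-0.227,-0.043,0],"angular":[0,0,0.347]},
    {"gripper":0,"offset":[-0.227,-0.043,0],"angular":[0,0,0.347]}
  ]
}}

```text
t: 10.05
eef_pos: [0.4751, -0.1344, 0.218]
tool_rot: [-0.0, 0.833, 0.554, 0.001]
contact_force: [0.4, 0.3, 0.6]
gripper_width: 1.001
grasp_force: 0.0
```

{"op": "drive_tool", "data": {
  "deltas": [
    {"gripper":0,"offset":[-0.139,0.007,0.07],"angular":[0,0,0]},
    {"gripper":0,"offset":[-0.139,0.007,0.07],"angular":[0,0,0]},
    {"gripper":0,"offset":[-0.139,0.007,0.07],"angular":[0,0,0]},
    {"gripper":0,"offset":[-0.139,0.007,0.07],"angular":[0,0,0]},
    {"gripper":0,"offset":[-0.139,0.007,0.07],"angular":[0,0,0]}
  ]
}}

```text
t: 10.55
eef_pos: [0.4285, -0.2636, 0.1469]
tool_rot: [-0.001, 0.833, 0.553, 0.0]
contact_force: [0.7, 0.1, -0.1]
gripper_width: 1.001
grasp_force: 0.0
```

```bash
python3 - <<'E'
from h import *
r=np.radians
st();A=(.4333,-.2613)
plan([((*A,.081),r(-22.6))])
E
```

```text
t 10.6 p [ 0.4285 -0.2636  0.1469] yaw -22.8 F [ 0.7  0.1 -0.1] w 1.001 g 0.0 q7 0.39
0 off [0.0039, 0.0037, 0.0659] ang [-0.002, -0.002, -0.005] rows 1.3
```

Descend, close gently, lift.

{"op": "drive_tool", "data": {
  "deltas": [
    {"gripper":0,"offset":[0.004,0.004,0.03],"angular":[0,0,0]},
    {"gripper":0,"offset":[0.004,0.004,0.055],"angular":[0,0,0]},
    {"gripper":0,"offset":[0.004,0.004,0.066],"angular":[0,0,0]},
    {"gripper":0,"offset":[0.004,0.004,0.066],"angular":[0,0,0]}
  ],
  "grip_force": 20
}}

```text
t: 10.95
eef_pos: [0.4347, -0.2586, 0.0808]
tool_rot: [-0.002, 0.831, 0.556, 0.0]
contact_force: [0.5, -0.8, -0.0]
gripper_width: 1.001
grasp_force: 0.0
```

{"op": "drive_tool", "data": {
  "deltas": [
    {"gripper":100,"offset":[0,0,0],"angular":[0,0,0]},
    {"gripper":120,"offset":[0,0,0],"angular":[0,0,0]},
    {"gripper":140,"offset":[0,0,0],"angular":[0,0,0]},
    {"gripper":160,"offset":[0,0,0],"angular":[0,0,0]},
    {"gripper":180,"offset":[0,0,0],"angular":[0,0,0]}
  ]
}}

```text
t: 11.45
eef_pos: [0.4346, -0.2605, 0.0824]
tool_rot: [-0.0, 0.832, 0.554, 0.001]
contact_force: [-1.6, 0.9, 7.3]
gripper_width: 0.362
grasp_force: 19.1
```

{"op": "drive_tool", "data": {
  "deltas": [
    {"gripper":220,"offset":[0,0,0],"angular":[0,0,0]},
    {"gripper":220,"offset":[0,0,0],"angular":[0,0,0]},
    {"gripper":220,"offset":[0,0,0],"angular":[0,0,0]}
  ]
}}

```text
t: 11.75
eef_pos: [0.4346, -0.2605, 0.0824]
tool_rot: [-0.0, 0.832, 0.554, 0.001]
contact_force: [-0.4, 1.0, 6.9]
gripper_width: 0.367
grasp_force: 19.1
```

```bash
python3 - <<'E'
from h import *
st()
z0=bot.get_obs()['eef_pos']
p=tray(0,-.09);R=np.radians
plan([((z0[0],z0[1],.2),R(-22.6)),((*p,.2),TY),((*p,.094),TY)])
E
```

```text
t 11.8 p [ 0.4346 -0.2605  0.0824] yaw -22.7 F [-0.4  1.   6.9] w 0.367 g 19.1 q7 0.46
0 off [0.0003, 0.0001, -0.1176] ang [0.001, -0.003, -0.002] rows 2.4
1 off [0.1781, -0.0112, 0.0] ang [0.0, 0.0, -0.491] rows 3.6
2 off [-0.0, 0.0, 0.106] ang [0.0, 0.0, 0.0] rows 2.1
```

{"op": "drive_tool", "data": {
  "deltas": [
    {"gripper":220,"offset":[0,0,-0.03],"angular":[0,0,0]},
    {"gripper":220,"offset":[0,0,-0.07],"angular":[0,0,0]},
    {"gripper":220,"offset":[0,0,-0.12],"angular":[0,0,0]},
    {"gripper":220,"offset":[0,0,-0.12],"angular":[0,0,0]}
  ]
}}

```text
t: 12.15
eef_pos: [0.4366, -0.2626, 0.2071]
tool_rot: [0.003, 0.833, 0.554, 0.004]
contact_force: [1.1, -1.0, -1.1]
gripper_width: 0.364
grasp_force: 20.2
```

{"op": "drive_tool", "data": {
  "deltas": [
    {"gripper":220,"offset":[0.04,-0.003,0],"angular":[0,0,-0.12]},
    {"gripper":220,"offset":[0.08,-0.005,0],"angular":[0,0,-0.25]},
    {"gripper":220,"offset":[0.12,-0.008,0],"angular":[0,0,-0.37]},
    {"gripper":220,"offset":[0.16,-0.01,0],"angular":[0,0,-0.491]},
    {"gripper":220,"offset":[0.178,-0.011,0],"angular":[0,0,-0.491]}
  ]
}}

```text
t: 12.65
eef_pos: [0.4935, -0.0881, 0.2017]
tool_rot: [-0.001, 0.708, 0.706, 0.001]
contact_force: [1.1, 0.2, -0.3]
gripper_width: 0.361
grasp_force: 20.2
```

{"op": "drive_tool", "data": {
  "deltas": [
    {"gripper":220,"offset":[0,0,0],"angular":[0,0,0]},
    {"gripper":220,"offset":[0,0,0],"angular":[0,0,0]}
  ]
}}

```text
t: 12.85
eef_pos: [0.4921, -0.0924, 0.2016]
tool_rot: [-0.001, 0.711, 0.704, 0.0]
contact_force: [-0.3, 0.5, -0.2]
gripper_width: 0.36
grasp_force: 20.2
```

```bash
python3 - <<'E'
from h import *
st()
plan([((*tray(0,-.09),.0945),TY)])
b=snap('scene','s5');cv2.imwrite('pics/s5c.png',cv2.resize(b[120:230,150:340],(760,440),interpolation=2))
E
```

```text
t 12.8 p [ 0.4921 -0.0924  0.2016] yaw -0.6 F [-0.3  0.5 -0.2] w 0.36 g 20.2 q7 0.27
0 off [0.0004, 0.0006, 0.1071] ang [-0.0, -0.002, -0.001] rows 2.1
```

View pics/s5c.png

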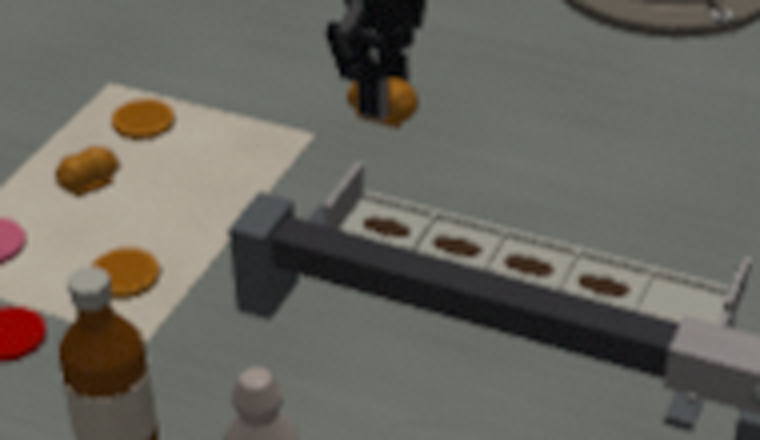

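The crop shows cookie A held level above pocket 1, which is empty, at (383,100). Lower it and release.

{"op": "drive_tool", "data": {
  "deltas": [
    {"gripper":220,"offset":[0,0.001,0.04],"angular":[0,0,0]},
    {"gripper":220,"offset":[0,0.001,0.08],"angular":[0,0,0]},
    {"gripper":220,"offset":[0,0.001,0.1],"angular":[0,0,0]},
    {"gripper":220,"offset":[0,0.001,0.106],"angular":[0,0,0]},
    {"gripper":220,"offset":[0,0.001,0.107],"angular":[0,0,0]}
  ]
}}

```text
t: 13.4
eef_pos: [0.4926, -0.0935, 0.0946]
tool_rot: [-0.001, 0.712, 0.703, -0.0]
contact_force: [-0.2, 0.6, 0.2]
gripper_width: 0.365
grasp_force: 20.4
```

{"op": "drive_tool", "data": {
  "deltas": [
    {"gripper":220,"offset":[0,0,0],"angular":[0,0,0]},
    {"gripper":130,"offset":[0,0,0],"angular":[0,0,0]},
    {"gripper":90,"offset":[0,0,0],"angular":[0,0,0]},
    {"gripper":60,"offset":[0,0,0],"angular":[0,0,0]},
    {"gripper":60,"offset":[0,0,0],"angular":[0,0,0]}
  ]
}}

```text
t: 13.9
eef_pos: [0.4938, -0.0918, 0.0951]
tool_rot: [-0.0, 0.711, 0.704, 0.001]
contact_force: [0.3, -0.5, 0.7]
gripper_width: 0.767
grasp_force: 0.0
```

{"op": "drive_tool", "data": {
  "deltas": [
    {"gripper":60,"offset":[0,0,-0.04],"angular":[0,0,0]},
    {"gripper":60,"offset":[0,0,-0.09],"angular":[0,0,0]},
    {"gripper":0,"offset":[0,0,-0.12],"angular":[0,0,0]},
    {"gripper":0,"offset":[0,0,-0.12],"angular":[0,0,0]}
  ]
}}

```text
t: 14.3
eef_pos: [0.4959, -0.0925, 0.2189]
tool_rot: [0.002, 0.711, 0.704, 0.004]
contact_force: [0.4, -0.3, -0.0]
gripper_width: 1.001
grasp_force: 0.0
```

```bash
python3 - <<'E'
from h import *
st();r=np.radians
b=snap('scene','s6');a=snap('top','t6')
for p,A,q,k in blobs(a,*TAN,30,PAPER): print(p.round(1),A,ray('top',p,.015)[:2].round(4))
for p,A,q,k in blobs(b,(8,130,50),(22,255,255),20,(120,130,300,215)): print('s',p.round(1),A)
B=(.5234,-.3525)
plan([((.50,-.22,.21),r(25)),((.5234,-.3,.2),r(60.5)),((*B,.14),r(60.5)),((*B,.082),r(60.5))])
E
```

```text
t 14.3 p [ 0.4959 -0.0925  0.2189] yaw -0.6 F [ 0.4 -0.3 -0. ] w 1.001 g 0.0 q7 0.27
[378.5 263.2] 306.5 [ 0.4284 -0.352 ]
[377.2 226.1] 180.0 [ 0.5233 -0.3521]
[340.4 191.5] 297.0 [ 0.6139 -0.2588]
s [175.1 206.7] 274.0
s [182.2 187.3] 112.0
s [245.3 172.9] 120.0
s [171.3 162.2] 106.0
s [185.2 149.3] 96.5
0 off [-0.1281, 0.0075, 0.005] ang [0.003, -0.002, -0.568] rows 3.0
1 off [-0.0824, -0.0127, 0.01] ang [0.0, -0.0, -0.788] rows 4.1
2 off [-0.0259, -0.0457, 0.06] ang [0.0, -0.0, -0.0] rows 1.6
3 off [-0.0, 0.0, 0.058] ang [0.0, -0.0, -0.0] rows 1.2
```

{"op": "drive_tool", "data": {
  "deltas": [
    {"gripper":0,"offset":[-0.128,0.007,0.005],"angular":[0,0,-0.568]},
    {"gripper":0,"offset":[-0.128,0.007,0.005],"angular":[0,0,-0.568]},
    {"gripper":0,"offset":[-0.128,0.007,0.005],"angular":[0,0,-0.568]},
    {"gripper":0,"offset":[-0.128,0.007,0.005],"angular":[0,0,-0.568]}
  ]
}}

```text
t: 14.8
eef_pos: [0.4972, -0.2263, 0.2081]
tool_rot: [-0.001, 0.539, 0.842, -0.001]
contact_force: [-0.8, -0.1, -0.9]
gripper_width: 1.001
grasp_force: 0.0
```

{"op": "drive_tool", "data": {
  "deltas": [
    {"gripper":0,"offset":[-0.082,-0.013,0.01],"angular":[0,0,-0.788]},
    {"gripper":0,"offset":[-0.082,-0.013,0.01],"angular":[0,0,-0.788]},
    {"gripper":0,"offset":[-0.082,-0.013,0.01],"angular":[0,0,-0.788]},
    {"gripper":0,"offset":[-0.082,-0.013,0.01],"angular":[0,0,-0.788]},
    {"gripper":0,"offset":[-0.082,-0.013,0.01],"angular":[0,0,-0.788]}
  ]
}}

```text
t: 15.3
eef_pos: [0.5214, -0.2992, 0.1975]
tool_rot: [-0.002, 0.254, 0.967, 0.002]
contact_force: [0.3, 0.8, 0.6]
gripper_width: 1.002
grasp_force: 0.0
```

{"op": "drive_tool", "data": {
  "deltas": [
    {"gripper":0,"offset":[-0.026,-0.046,0.06],"angular":[0,0,0]},
    {"gripper":0,"offset":[-0.026,-0.046,0.06],"angular":[0,0,0]},
    {"gripper":0,"offset":[-0.026,-0.046,0.06],"angular":[0,0,0]},
    {"gripper":0,"offset":[-0.026,-0.046,0.06],"angular":[0,0,0]}
  ]
}}

```text
t: 15.7
eef_pos: [0.5216, -0.3518, 0.1382]
tool_rot: [-0.001, 0.256, 0.967, 0.001]
contact_force: [0.7, -0.6, 0.1]
gripper_width: 1.003
grasp_force: 0.0
```

```bash
python3 - <<'E'
from h import *
r=np.radians
st();B=(.5234,-.3525)
plan([((*B,.081),r(60.5))])
b=snap('scene','s7');a=snap('top','t7')
C=np.hstack([cv2.resize(b[130:210,150:270],(480,320),interpolation=2),cv2.resize(a[220:260,255:295],(320,320),interpolation=2)]);cv2.imwrite('pics/c7.png',C)
E
```

```text
t 15.7 p [ 0.5216 -0.3518  0.1382] yaw 60.3 F [ 0.7 -0.6  0.1] w 1.003 g 0.0 q7 1.7
0 off [-0.0021, 0.0002, 0.0572] ang [0.002, -0.004, -0.004] rows 1.1
```

View pics/c7.png

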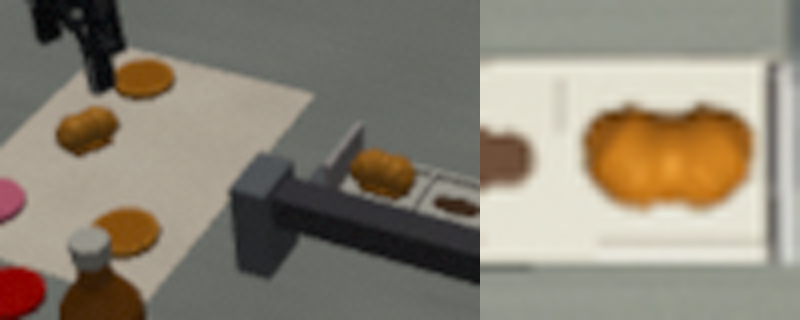

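Cookie A sits level and lengthwise in pocket 1 (right crop, (668,158)). Now cookie B.

{"op": "drive_tool", "data": {
  "deltas": [
    {"gripper":0,"offset":[-0.002,0,0.03],"angular":[0,0,0]},
    {"gripper":0,"offset":[-0.002,0,0.05],"angular":[0,0,0]},
    {"gripper":0,"offset":[-0.002,0,0.057],"angular":[0,0,0]},
    {"gripper":0,"offset":[-0.002,0,0.057],"angular":[0,0,0]}
  ]
}}

```text
t: 16.2
eef_pos: [0.5241, -0.3525, 0.0824]
tool_rot: [-0.0, 0.255, 0.967, 0.001]
contact_force: [-1.1, -0.1, 0.6]
gripper_width: 0.999
grasp_force: 0.0
```

{"op": "drive_tool", "data": {
  "deltas": [
    {"gripper":100,"offset":[0,0,0],"angular":[0,0,0]},
    {"gripper":120,"offset":[0,0,0],"angular":[0,0,0]},
    {"gripper":140,"offset":[0,0,0],"angular":[0,0,0]},
    {"gripper":160,"offset":[0,0,0],"angular":[0,0,0]},
    {"gripper":180,"offset":[0,0,0],"angular":[0,0,0]}
  ]
}}

```text
t: 16.7
eef_pos: [0.5243, -0.3538, 0.0834]
tool_rot: [0.0, 0.255, 0.967, 0.001]
contact_force: [-0.4, 1.1, 5.7]
gripper_width: 0.362
grasp_force: 19.3
```

{"op": "drive_tool", "data": {
  "deltas": [
    {"gripper":220,"offset":[0,0,0],"angular":[0,0,0]},
    {"gripper":220,"offset":[0,0,0],"angular":[0,0,0]},
    {"gripper":220,"offset":[0,0,0],"angular":[0,0,0]}
  ]
}}

```text
t: 17.0
eef_pos: [0.5242, -0.3538, 0.0833]
tool_rot: [0.0, 0.255, 0.967, 0.001]
contact_force: [-0.6, 1.0, 5.2]
gripper_width: 0.361
grasp_force: 19.3
```

```bash
python3 - <<'E'
from h import *
st()
z0=bot.get_obs()['eef_pos'];r=np.radians
p=tray(0,-.03)
plan([((z0[0],z0[1],.20),r(60.5)),((.51,-.2,.2),r(28)),((*p,.2),TY)])
E
```

```text
t 17.0 p [ 0.5242 -0.3538  0.0833] yaw 60.5 F [-0.6  1.   5.2] w 0.361 g 19.3 q7 1.72
0 off [-0.0, 0.0002, -0.1167] ang [0.002, 0.001, -0.001] rows 2.3
1 off [0.0881, 0.1268, 0.0001] ang [0.0, -0.001, 0.722] rows 3.8
2 off [0.1564, 0.0642, -0.0] ang [0.0, 0.0, 0.634] rows 3.4
```

{"op": "drive_tool", "data": {
  "deltas": [
    {"gripper":220,"offset":[0,0,-0.03],"angular":[0,0,0]},
    {"gripper":220,"offset":[0,0,-0.07],"angular":[0,0,0]},
    {"gripper":220,"offset":[0,0,-0.117],"angular":[0,0,0]},
    {"gripper":220,"offset":[0,0,-0.117],"angular":[0,0,0]}
  ]
}}

```text
t: 17.4
eef_pos: [0.5266, -0.3562, 0.2063]
tool_rot: [0.006, 0.255, 0.967, -0.001]
contact_force: [0.4, -1.1, 0.6]
gripper_width: 0.365
grasp_force: 20.0
```

{"op": "drive_tool", "data": {
  "deltas": [
    {"gripper":220,"offset":[0.02,0.03,0],"angular":[0,0,0.17]},
    {"gripper":220,"offset":[0.042,0.06,0],"angular":[0,0,0.34]},
    {"gripper":220,"offset":[0.064,0.09,0],"angular":[0,0,0.51]},
    {"gripper":220,"offset":[0.088,0.127,0],"angular":[0,0,0.68]},
    {"gripper":220,"offset":[0.088,0.127,0],"angular":[0,0,0.722]}
  ]
}}

```text
t: 17.9
eef_pos: [0.5102, -0.1927, 0.1989]
tool_rot: [-0.002, 0.513, 0.858, 0.002]
contact_force: [0.4, -0.1, -0.1]
gripper_width: 0.361
grasp_force: 20.0
```

{"op": "drive_tool", "data": {
  "deltas": [
    {"gripper":220,"offset":[0.04,0.016,0],"angular":[0,0,0.17]},
    {"gripper":220,"offset":[0.08,0.032,0],"angular":[0,0,0.34]},
    {"gripper":220,"offset":[0.12,0.048,0],"angular":[0,0,0.5]},
    {"gripper":220,"offset":[0.156,0.064,0],"angular":[0,0,0.634]},
    {"gripper":220,"offset":[0.156,0.064,0],"angular":[0,0,0.634]}
  ]
}}

```text
t: 18.4
eef_pos: [0.4932, -0.026, 0.1995]
tool_rot: [-0.002, 0.708, 0.706, 0.001]
contact_force: [-0.8, -0.7, 0.1]
gripper_width: 0.361
grasp_force: 20.0
```

{"op": "drive_tool", "data": {
  "deltas": [
    {"gripper":220,"offset":[0,0,0],"angular":[0,0,0]},
    {"gripper":220,"offset":[0,0,0],"angular":[0,0,0]}
  ]
}}

```text
t: 18.6
eef_pos: [0.4934, -0.0335, 0.2]
tool_rot: [-0.0, 0.711, 0.703, 0.001]
contact_force: [-0.9, -0.8, -0.4]
gripper_width: 0.363
grasp_force: 20.0
```

```bash
python3 - <<'E'
from h import *
st()
plan([((*tray(0,-.03),.0955),TY)])
b=snap('scene','s8');cv2.imwrite('pics/s8c.png',cv2.resize(b[120:220,200:340],(700,500),interpolation=2))
E
```

```text
t 18.6 p [ 0.4934 -0.0335  0.2   ] yaw -0.6 F [-0.9 -0.8 -0.4] w 0.363 g 20.0 q7 0.16
0 off [0.0016, -0.0002, 0.1045] ang [0.001, -0.001, -0.002] rows 2.1
```

View pics/s8c.png

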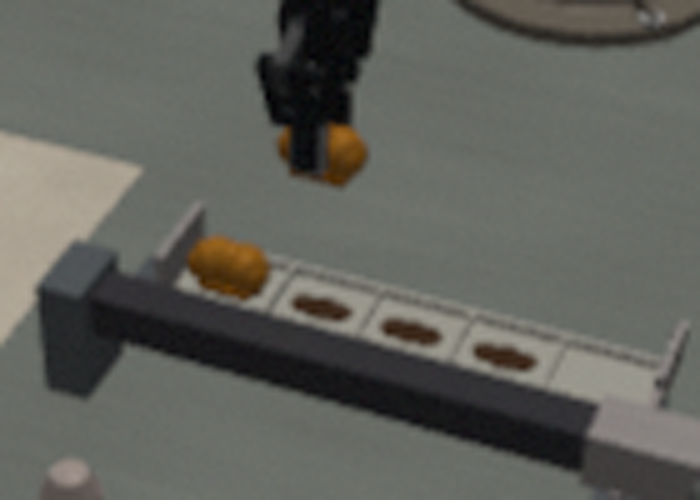

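Cookie B is held level at (322,153), cookie A is in pocket 1, and pocket 2 is free. Lower it, release, and move on toward the first flat.

{"op": "drive_tool", "data": {
  "deltas": [
    {"gripper":220,"offset":[0.001,0,0.04],"angular":[0,0,0]},
    {"gripper":220,"offset":[0.001,0,0.08],"angular":[0,0,0]},
    {"gripper":220,"offset":[0.001,0,0.1],"angular":[0,0,0]},
    {"gripper":220,"offset":[0.001,0,0.104],"angular":[0,0,0]},
    {"gripper":220,"offset":[0.001,0,0.1045],"angular":[0,0,0]}
  ]
}}

```text
t: 19.15
eef_pos: [0.4929, -0.0329, 0.0952]
tool_rot: [-0.001, 0.712, 0.703, -0.0]
contact_force: [0.7, 0.6, -0.6]
gripper_width: 0.363
grasp_force: 20.3
```

{"op": "drive_tool", "data": {
  "deltas": [
    {"gripper":220,"offset":[0,0,0],"angular":[0,0,0]},
    {"gripper":130,"offset":[0,0,0],"angular":[0,0,0]},
    {"gripper":90,"offset":[0,0,0],"angular":[0,0,0]},
    {"gripper":60,"offset":[0,0,0],"angular":[0,0,0]},
    {"gripper":60,"offset":[0,0,0],"angular":[0,0,0]}
  ]
}}

```text
t: 19.65
eef_pos: [0.4935, -0.0309, 0.0956]
tool_rot: [-0.0, 0.711, 0.704, 0.001]
contact_force: [-0.1, 0.0, -0.3]
gripper_width: 0.768
grasp_force: 0.0
```

{"op": "drive_tool", "data": {
  "deltas": [
    {"gripper":60,"offset":[0,0,-0.04],"angular":[0,0,0]},
    {"gripper":60,"offset":[0,0,-0.09],"angular":[0,0,0]},
    {"gripper":0,"offset":[0,0,-0.13],"angular":[0,0,0]},
    {"gripper":0,"offset":[0,0,-0.13],"angular":[0,0,0]}
  ]
}}

```text
t: 20.05
eef_pos: [0.4961, -0.0314, 0.2304]
tool_rot: [0.002, 0.711, 0.703, 0.005]
contact_force: [0.9, 0.1, 0.3]
gripper_width: 1.002
grasp_force: 0.0
```

```bash
python3 - <<'E'
from h import *
st();r=np.radians
a=snap('top','t9')
for p,A,q,k in blobs(a,*TAN,30,PAPER): print(p.round(1),A,ray('top',p,.007)[:2].round(4))
D=(.4275,-.3546)
plan([((.47,-.2,.22),r(-20)),((.435,-.33,.2),r(-40)),((*D,.14),r(-40)),((*D,.075),r(-40))])
E
```

```text
t 20.1 p [ 0.4961 -0.0314  0.2304] yaw -0.6 F [0.9 0.1 0.3] w 1.002 g 0.0 q7 0.14
[378.5 263.1] 307.5 [ 0.4275 -0.3548]
[340.4 191.5] 297.0 [ 0.6145 -0.2608]
0 off [-0.1693, -0.0232, 0.0073] ang [0.007, -0.005, 0.432] rows 3.4
1 off [-0.1341, 0.0115, 0.02] ang [-0.0, -0.0, 0.445] rows 2.7
2 off [-0.0237, 0.0101, 0.06] ang [-0.0, -0.0, -0.0] rows 1.3
3 off [0.0, 0.0, 0.065] ang [-0.0, -0.0, -0.0] rows 1.3
```

{"op": "drive_tool", "data": {
  "deltas": [
    {"gripper":0,"offset":[-0.169,-0.023,0.005],"angular":[0,0,0.432]},
    {"gripper":0,"offset":[-0.169,-0.023,0.005],"angular":[0,0,0.432]},
    {"gripper":0,"offset":[-0.169,-0.023,0.005],"angular":[0,0,0.432]},
    {"gripper":0,"offset":[-0.169,-0.023,0.005],"angular":[0,0,0.432]}
  ]
}}

```text
t: 20.5
eef_pos: [0.4663, -0.2042, 0.2191]
tool_rot: [-0.001, 0.821, 0.571, -0.001]
contact_force: [-0.4, -0.0, -0.7]
gripper_width: 1.0
grasp_force: 0.0
```

{"op": "drive_tool", "data": {
  "deltas": [
    {"gripper":0,"offset":[-0.134,0.011,0.02],"angular":[0,0,0.445]},
    {"gripper":0,"offset":[-0.134,0.011,0.02],"angular":[0,0,0.445]},
    {"gripper":0,"offset":[-0.134,0.011,0.02],"angular":[0,0,0.445]},
    {"gripper":0,"offset":[-0.134,0.011,0.02],"angular":[0,0,0.445]}
  ]
}}

```text
t: 20.9
eef_pos: [0.4294, -0.3342, 0.1984]
tool_rot: [-0.0, 0.908, 0.418, -0.002]
contact_force: [-0.8, -0.2, -0.2]
gripper_width: 1.001
grasp_force: 0.0
```

{"op": "drive_tool", "data": {
  "deltas": [
    {"gripper":0,"offset":[-0.024,0.01,0.06],"angular":[0,0,0]},
    {"gripper":0,"offset":[-0.024,0.01,0.06],"angular":[0,0,0]},
    {"gripper":0,"offset":[-0.024,0.01,0.06],"angular":[0,0,0]},
    {"gripper":0,"offset":[-0.024,0.01,0.06],"angular":[0,0,0]}
  ]
}}

```text
t: 21.3
eef_pos: [0.4255, -0.3536, 0.14]
tool_rot: [-0.001, 0.906, 0.423, 0.0]
contact_force: [0.7, -0.1, 0.3]
gripper_width: 1.001
grasp_force: 0.0
```

```bash
python3 - <<'E'
from h import *
st();r=np.radians
plan([((.4275,-.3548,.074),r(-40))])
a=snap('top','t10');cv2.imwrite('pics/t10c.png',cv2.resize(a[215:265,200:300],(800,400),interpolation=2))
E
```

```text
t 21.3 p [ 0.4255 -0.3536  0.14  ] yaw -40.0 F [ 0.7 -0.1  0.3] w 1.001 g 0.0 q7 0.34
0 off [0.0003, 0.0025, 0.066] ang [-0.003, -0.002, -0.0] rows 1.3
```

View pics/t10c.png

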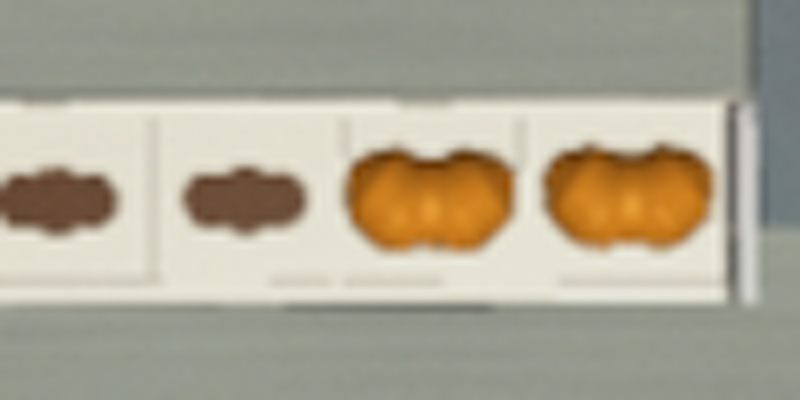

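Both cookies sit centred in pockets 1 and 2, at (630,198) and (430,200). Now the first tan flat.

{"op": "drive_tool", "data": {
  "deltas": [
    {"gripper":0,"offset":[0,0.002,0.03],"angular":[0,0,0]},
    {"gripper":0,"offset":[0,0.002,0.055],"angular":[0,0,0]},
    {"gripper":0,"offset":[0,0.002,0.066],"angular":[0,0,0]},
    {"gripper":0,"offset":[0,0.002,0.066],"angular":[0,0,0]}
  ],
  "grip_force": 40
}}

```text
t: 21.75
eef_pos: [0.4271, -0.3546, 0.0737]
tool_rot: [-0.001, 0.906, 0.423, 0.0]
contact_force: [0.2, -0.0, 0.3]
gripper_width: 0.997
grasp_force: 0.0
```

{"op": "drive_tool", "data": {
  "deltas": [
    {"gripper":60,"offset":[0,0,0],"angular":[0,0,0]},
    {"gripper":80,"offset":[0,0,0],"angular":[0,0,0]},
    {"gripper":110,"offset":[0,0,0],"angular":[0,0,0]},
    {"gripper":140,"offset":[0,0,0],"angular":[0,0,0]},
    {"gripper":140,"offset":[0,0,0],"angular":[0,0,0]}
  ]
}}

```text
t: 22.25
eef_pos: [0.4276, -0.356, 0.0758]
tool_rot: [0.0, 0.906, 0.422, 0.001]
contact_force: [-1.3, 3.2, 12.2]
gripper_width: 0.617
grasp_force: 39.5
```

{"op": "drive_tool", "data": {
  "deltas": [
    {"gripper":140,"offset":[0,0,0],"angular":[0,0,0]},
    {"gripper":200,"offset":[0,0,0],"angular":[0,0,0]},
    {"gripper":200,"offset":[0,0,-0.02],"angular":[0,0,0]},
    {"gripper":200,"offset":[0,0,-0.06],"angular":[0,0,0]},
    {"gripper":200,"offset":[0,0,-0.09],"angular":[0,0,0]}
  ],
  "grip_force": 70
}}

```text
t: 22.75
eef_pos: [0.427, -0.3561, 0.1664]
tool_rot: [-0.0, 0.907, 0.422, 0.001]
contact_force: [0.5, 0.4, 0.3]
gripper_width: 0.216
grasp_force: 0.0
```

```bash
python3 - <<'E'
from h import *
st();r=np.radians
P=(.429,.334)
plan([((.455,-.17,.18),r(-28)),((.445,0.02,.18),r(-16)),((.45,.2,.18),r(-5)),((*P,.17),r(-3)),((*P,.10),r(-3))])
E
```

```text
t 22.8 p [ 0.427  -0.3561  0.1664] yaw -40.1 F [0.5 0.4 0.3] w 0.216 g 0.0 q7 0.32
0 off [0.1604, -0.0983, -0.0134] ang [0.001, -0.002, -0.268] rows 3.8
1 off [0.1631, -0.0981, -0.0] ang [0.0, -0.0, -0.267] rows 3.8
2 off [0.1744, -0.0448, 0.0] ang [0.0, -0.0, -0.244] rows 3.6
3 off [0.1316, -0.0326, 0.01] ang [0.0, -0.0, -0.045] rows 2.7
4 off [0.0, -0.0, 0.07] ang [0.0, -0.0, 0.0] rows 1.4
```

{"op": "drive_tool", "data": {
  "deltas": [
    {"gripper":0,"offset":[0,0,-0.05],"angular":[0,0,0]},
    {"gripper":0,"offset":[0.1,0,-0.06],"angular":[0,0,0]},
    {"gripper":0,"offset":[0.1,0,-0.06],"angular":[0,0,0]},
    {"gripper":0,"offset":[0.1,0,-0.06],"angular":[0,0,0]}
  ]
}}

```text
t: 23.15
eef_pos: [0.4971, -0.2726, 0.2252]
tool_rot: [-0.001, 0.904, 0.427, 0.003]
contact_force: [0.5, 0.0, 0.2]
gripper_width: 0.883
grasp_force: 0.0
```

```bash
python3 - <<'E'
from h import *
st();r=np.radians
a=snap('top','t11')
D=None
for p,A,q,k in blobs(a,*TAN,30,(300,165,430,310)):
    w=ray('top',p,.007)[:2];print(p.round(1),A,np.round(q[1],1),w.round(4))
    if w[0]<.5 and A>200: D=w
plan([((*D,.14),r(-40)),((*D,.070),r(-40))])
E
```

```text
t 23.1 p [ 0.4971 -0.2726  0.2252] yaw -39.4 F [0.5 0.  0.2] w 0.883 g 0.0 q7 0.08
[377.8 267.1] 146.5 [17.7 11.4] [ 0.4173 -0.3526]
[340.4 191.5] 297.0 [19. 19.] [ 0.6145 -0.2608]Traceback (most recent call last):
  File "<stdin>", line 8, in <module>
TypeError: Value after * must be an iterable, not NoneType
```

{"op": "drive_tool", "data": {
  "deltas": [
    {"gripper":0,"offset":[0.12,-0.06,0],"angular":[0,0,0]},
    {"gripper":0,"offset":[0.12,-0.06,0],"angular":[0,0,0]},
    {"gripper":0,"offset":[0.12,-0.06,0],"angular":[0,0,0]},
    {"gripper":0,"offset":[0.12,-0.06,0],"angular":[0,0,0]}
  ]
}}

```text
t: 23.6
eef_pos: [0.5235, -0.1439, 0.2241]
tool_rot: [-0.002, 0.905, 0.426, 0.001]
contact_force: [-0.0, -0.2, -0.2]
gripper_width: 1.0
grasp_force: 0.0
```

```bash
python3 - <<'E'
from h import *
st();r=np.radians
a=snap('top','t12');D=(.4275,-.3548)
for p,A,q,k in blobs(a,*TAN,30,(300,165,430,310)):
    w=ray('top',p,.007)[:2];print(p.round(1),A,np.round(q[1],1),w.round(4))
    if w[0]<.5 and A>200: D=w
plan([((*D,.14),r(-40)),((*D,.070),r(-40))])
E
```

```text
t 23.6 p [ 0.5235 -0.1439  0.2241] yaw -39.6 F [-0.  -0.2 -0.2] w 1.0 g 0.0 q7 -0.17
[343.  188.2] 142.5 [20.  10.9] [ 0.6231 -0.268 ]
0 off [-0.2208, 0.0601, 0.0839] ang [-0.002, -0.003, 0.004] rows 4.9
1 off [0.0, 0.0, 0.07] ang [0.0, 0.0, 0.0] rows 1.4
```

```bash
python3 - <<'E'
from h import *
a=snap('top','t13');b=snap('scene','s13')
C=np.hstack([cv2.resize(a[165:300,290:425],(400,400),interpolation=2),cv2.resize(b[110:210,110:210],(400,400),interpolation=2)]);cv2.imwrite('pics/c13.png',C)
for p,A,q,k in blobs(b,(8,130,50),(22,255,255),20,(100,110,280,215)): print('s',p.round(1),A,np.round(q[1],1),ray('scene',p,.006).round(4))
E
```

```text
s [175.1 206.7] 273.0 [17. 20.] [ 0.698  -0.2288  0.006 ]
s [182.1 187.3] 110.0 [12.1 12.5] [ 0.6144 -0.2555  0.006 ]
s [263.6 177.7] 123.0 [15.5 10.3] [ 0.4723 -0.0397  0.006 ]
s [245.3 172.9] 120.0 [15.2 10.3] [ 0.4724 -0.1036  0.006 ]
s [185.1 149.3] 94.5 [ 9. 14.] [ 0.4315 -0.3532  0.006 ]
```

View pics/c13.png

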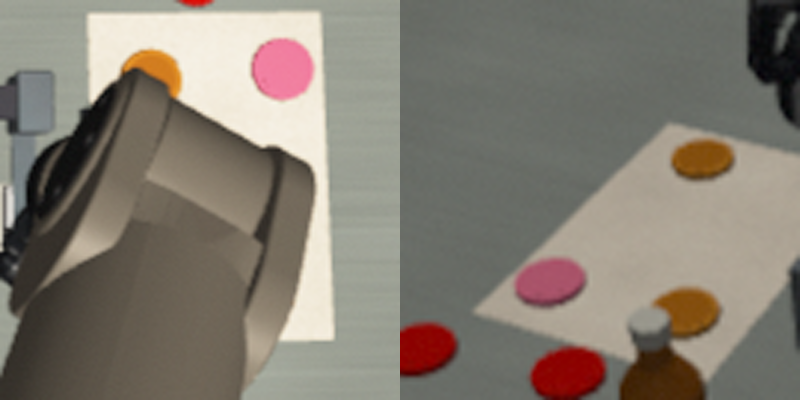

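The disc has not moved (scene (185,149)); my grip was too high. Regrasp about 5 mm lower.

{"op": "drive_tool", "data": {
  "deltas": [
    {"gripper":0,"offset":[-0.22,0.06,0.08],"angular":[0,0,0]},
    {"gripper":0,"offset":[-0.22,0.06,0.08],"angular":[0,0,0]},
    {"gripper":0,"offset":[-0.22,0.06,0.08],"angular":[0,0,0]},
    {"gripper":0,"offset":[-0.22,0.06,0.08],"angular":[0,0,0]},
    {"gripper":0,"offset":[-0.22,0.06,0.08],"angular":[0,0,0]}
  ]
}}

```text
t: 24.25
eef_pos: [0.4234, -0.3599, 0.1435]
tool_rot: [-0.0, 0.908, 0.42, -0.0]
contact_force: [-0.3, -0.4, -0.2]
gripper_width: 1.0
grasp_force: 0.0
```

{"op": "drive_tool", "data": {
  "deltas": [
    {"gripper":0,"offset":[0,0,0],"angular":[0,0,0]},
    {"gripper":0,"offset":[0,0,0],"angular":[0,0,0]}
  ]
}}

```text
t: 24.45
eef_pos: [0.4245, -0.3582, 0.1439]
tool_rot: [-0.001, 0.908, 0.42, -0.0]
contact_force: [1.3, 0.4, -0.4]
gripper_width: 1.004
grasp_force: 0.0
```

```bash
python3 - <<'E'
from h import *
st();plan([((.428,-.3546,.070),np.radians(-40))])
E
```

```text
t 24.4 p [ 0.4245 -0.3582  0.1439] yaw -40.4 F [ 1.3  0.4 -0.4] w 1.004 g 0.0 q7 0.34
0 off [0.005, 0.0005, 0.0739] ang [-0.002, -0.0, -0.009] rows 1.5
```

{"op": "drive_tool", "data": {
  "deltas": [
    {"gripper":0,"offset":[0.004,0.001,0.03],"angular":[0,0,0]},
    {"gripper":0,"offset":[0.004,0.001,0.06],"angular":[0,0,0]},
    {"gripper":0,"offset":[0.004,0.001,0.074],"angular":[0,0,0]},
    {"gripper":0,"offset":[0.004,0.001,0.074],"angular":[0,0,0]}
  ],
  "grip_force": 40
}}

```text
t: 24.85
eef_pos: [0.4298, -0.3519, 0.0687]
tool_rot: [-0.002, 0.906, 0.423, -0.0]
contact_force: [0.3, -0.0, 0.1]
gripper_width: 0.997
grasp_force: 0.0
```

{"op": "drive_tool", "data": {
  "deltas": [
    {"gripper":50,"offset":[0,0,0],"angular":[0,0,0]},
    {"gripper":70,"offset":[0,0,0],"angular":[0,0,0]},
    {"gripper":90,"offset":[0,0,0],"angular":[0,0,0]},
    {"gripper":110,"offset":[0,0,0],"angular":[0,0,0]},
    {"gripper":110,"offset":[0,0,0],"angular":[0,0,0]}
  ]
}}

```text
t: 25.35
eef_pos: [0.4309, -0.3535, 0.0716]
tool_rot: [0.0, 0.906, 0.422, 0.001]
contact_force: [-1.7, 1.7, 11.0]
gripper_width: 0.631
grasp_force: 39.8
```

{"op": "drive_tool", "data": {
  "deltas": [
    {"gripper":130,"offset":[0,0,-0.01],"angular":[0,0,0]},
    {"gripper":130,"offset":[0,0,-0.03],"angular":[0,0,0]},
    {"gripper":130,"offset":[0,0,-0.07],"angular":[0,0,0]},
    {"gripper":130,"offset":[0,0,-0.11],"angular":[0,0,0]},
    {"gripper":130,"offset":[0,0,-0.11],"angular":[0,0,0]}
  ]
}}

```text
t: 25.85
eef_pos: [0.432, -0.3555, 0.1854]
tool_rot: [0.003, 0.907, 0.422, 0.003]
contact_force: [-0.1, -0.6, -0.6]
gripper_width: 0.626
grasp_force: 42.1
```

```bash
python3 - <<'E'
from h import *
st();r=np.radians
P=(.429,.334)
plan([((.455,-.17,.18),r(-28)),((.445,0.02,.18),r(-16)),((.45,.2,.18),r(-5)),((*P,.17),r(-3)),((*P,.10),r(-3))])
E
```

```text
t 25.9 p [ 0.432  -0.3555  0.1854] yaw -40.1 F [-0.1 -0.6 -0.6] w 0.626 g 42.1 q7 0.3
0 off [0.1567, -0.1019, 0.005] ang [0.011, -0.003, -0.268] rows 3.7
1 off [0.163, -0.0981, -0.0] ang [-0.0, 0.0, -0.267] rows 3.8
2 off [0.1744, -0.0448, -0.0001] ang [-0.0, 0.0, -0.245] rows 3.6
3 off [0.1317, -0.0325, 0.01] ang [-0.0, 0.0, -0.044] rows 2.7
4 off [-0.0, -0.0, 0.07] ang [-0.0, 0.0, -0.0] rows 1.4
```

{"op": "drive_tool", "data": {
  "deltas": [
    {"gripper":130,"offset":[0.04,-0.025,0],"angular":[0,0,-0.07]},
    {"gripper":130,"offset":[0.08,-0.05,0.002],"angular":[0,0,-0.14]},
    {"gripper":130,"offset":[0.12,-0.076,0.004],"angular":[0,0,-0.2]},
    {"gripper":130,"offset":[0.157,-0.102,0.005],"angular":[0,0,-0.268]},
    {"gripper":130,"offset":[0.157,-0.102,0.005],"angular":[0,0,-0.268]}
  ]
}}

```text
t: 26.35
eef_pos: [0.4536, -0.1607, 0.1747]
tool_rot: [-0.003, 0.854, 0.52, 0.001]
contact_force: [0.2, -0.2, -0.3]
gripper_width: 0.629
grasp_force: 42.2
```

{"op": "drive_tool", "data": {
  "deltas": [
    {"gripper":130,"offset":[0.04,-0.025,0],"angular":[0,0,-0.07]},
    {"gripper":130,"offset":[0.08,-0.05,0],"angular":[0,0,-0.14]},
    {"gripper":130,"offset":[0.12,-0.075,0],"angular":[0,0,-0.2]},
    {"gripper":130,"offset":[0.163,-0.098,0],"angular":[0,0,-0.267]},
    {"gripper":130,"offset":[0.163,-0.098,0],"angular":[0,0,-0.267]}
  ]
}}

```text
t: 26.85
eef_pos: [0.4432, 0.0286, 0.1756]
tool_rot: [-0.001, 0.795, 0.606, 0.001]
contact_force: [0.4, -0.3, -0.4]
gripper_width: 0.625
grasp_force: 42.2
```

{"op": "drive_tool", "data": {
  "deltas": [
    {"gripper":130,"offset":[0.045,-0.011,0],"angular":[0,0,-0.06]},
    {"gripper":130,"offset":[0.09,-0.022,0],"angular":[0,0,-0.12]},
    {"gripper":130,"offset":[0.135,-0.034,0],"angular":[0,0,-0.18]},
    {"gripper":130,"offset":[0.174,-0.045,0],"angular":[0,0,-0.245]},
    {"gripper":130,"offset":[0.174,-0.045,0],"angular":[0,0,-0.245]}
  ]
}}

```text
t: 27.35
eef_pos: [0.4479, 0.2077, 0.1761]
tool_rot: [-0.001, 0.734, 0.679, 0.002]
contact_force: [-0.2, -0.3, -0.4]
gripper_width: 0.628
grasp_force: 42.2
```

{"op": "drive_tool", "data": {
  "deltas": [
    {"gripper":130,"offset":[0.045,-0.011,0],"angular":[0,0,-0.02]},
    {"gripper":130,"offset":[0.09,-0.022,0.005],"angular":[0,0,-0.04]},
    {"gripper":130,"offset":[0.132,-0.032,0.01],"angular":[0,0,-0.044]},
    {"gripper":130,"offset":[0.132,-0.032,0.01],"angular":[0,0,-0.044]}
  ]
}}

```text
t: 27.75
eef_pos: [0.4257, 0.3421, 0.1656]
tool_rot: [-0.001, 0.723, 0.691, 0.002]
contact_force: [-0.4, -0.7, -0.1]
gripper_width: 0.62
grasp_force: 42.2
```

```bash
python3 - <<'E'
from h import *
st();plan([((.429,.334,.10),np.radians(-3))])
E
```

```text
t 27.8 p [0.4257 0.3421 0.1656] yaw -2.5 F [-0.4 -0.7 -0.1] w 0.62 g 42.2 q7 -0.54
0 off [-0.0082, 0.0036, 0.0656] ang [0.0, -0.005, 0.01] rows 1.3
```

{"op": "drive_tool", "data": {
  "deltas": [
    {"gripper":130,"offset":[-0.006,0.003,0.03],"angular":[0,0,0]},
    {"gripper":130,"offset":[-0.006,0.003,0.055],"angular":[0,0,0]},
    {"gripper":130,"offset":[-0.006,0.003,0.065],"angular":[0,0,0]},
    {"gripper":130,"offset":[-0.006,0.003,0.065],"angular":[0,0,0]},
    {"gripper":50,"offset":[-0.006,0.003,0.065],"angular":[0,0,0]}
  ]
}}

```text
t: 28.25
eef_pos: [0.4306, 0.33, 0.1018]
tool_rot: [-0.0, 0.726, 0.688, 0.001]
contact_force: [0.4, 0.1, 0.2]
gripper_width: 0.777
grasp_force: 0.0
```

{"op": "drive_tool", "data": {
  "deltas": [
    {"gripper":40,"offset":[0,0,0],"angular":[0,0,0]},
    {"gripper":40,"offset":[0,0,0],"angular":[0,0,0]},
    {"gripper":40,"offset":[0,0,-0.05],"angular":[0,0,0]},
    {"gripper":40,"offset":[0,0,-0.1],"angular":[0,0,0]},
    {"gripper":0,"offset":[0,0,-0.14],"angular":[0,0,0]}
  ]
}}

```text
t: 28.75
eef_pos: [0.4301, 0.3303, 0.244]
tool_rot: [-0.001, 0.725, 0.689, 0.002]
contact_force: [0.2, 1.4, 0.0]
gripper_width: 0.984
grasp_force: 0.0
```

```bash
python3 - <<'E'
from h import *
st();r=np.radians
a=snap('top','t14');b=snap('scene','s14')
for p,A,q,k in blobs(a,*TAN,30,(300,120,430,310)):
    print(p.round(1),A,np.round(q[1],1),ray('top',p,.007)[:2].round(4))
for p,A,q,k in blobs(a,(5,120,20),(15,255,170),20,(290,100,330,150)): print('bottle',p,q,A)
print('bottle base guess',ray('top',(306,141),0).round(3),'cap',ray('top',(316,119),.15).round(3))
print('scene base',ray('scene',(179,229),0).round(3))
for p,A,q,k in blobs(b,(8,130,50),(22,255,255),20,(300,140,460,240)): print('pan s',p.round(1),A,ray('scene',p,.01).round(3))
D=(.6145,-.2608)
plan([((.46,.14,.24),r(-5)),((.49,-.10,.24),r(0)),((.585,-.25,.22),r(0)),((*D,.14),r(0)),((*D,.070),r(0))])
E
```

```text
t 28.8 p [0.4301 0.3303 0.244 ] yaw -3.0 F [0.2 1.4 0. ] w 0.984 g 0.0 q7 -0.6
[340.4 191.6] 298.0 [19. 19.] [ 0.6144 -0.2608]
[309.9 129.3] 219.5 [21.8 16.8] [ 0.7807 -0.1843]
bottle [309.05018587 128.80111524] ((309.89410400390625, 127.52352142333984), (21.39832305908203, 21.24492835998535), 32.47119140625) 269.0
bottle base guess [ 0.751 -0.174  0.   ] cap [ 0.768 -0.174  0.15 ]
scene base [ 0.766 -0.175  0.   ]
pan s [384.4 198.3] 115.0 [0.429 0.328 0.01 ]
0 off [-0.1903, 0.0375, 0.0054] ang [0.009, -0.014, 0.045] rows 3.9
1 off [-0.2364, 0.0508, 0.0001] ang [-0.0, 0.0, -0.111] rows 4.8
2 off [-0.15, 0.0951, 0.02] ang [-0.0, 0.0, -0.0] rows 3.6
3 off [-0.0108, 0.0295, 0.08] ang [-0.0, 0.0, -0.0] rows 1.7
4 off [0.0, -0.0, 0.07] ang [-0.0, 0.0, -0.0] rows 1.4
```

{"op": "drive_tool", "data": {
  "deltas": [
    {"gripper":0,"offset":[-0.19,0.037,0.005],"angular":[0,0,0.045]},
    {"gripper":0,"offset":[-0.19,0.037,0.005],"angular":[0,0,0.045]},
    {"gripper":0,"offset":[-0.19,0.037,0.005],"angular":[0,0,0.045]},
    {"gripper":0,"offset":[-0.19,0.037,0.005],"angular":[0,0,0.045]},
    {"gripper":0,"offset":[-0.19,0.037,0.005],"angular":[0,0,0.045]}
  ]
}}

```text
t: 29.35
eef_pos: [0.457, 0.1321, 0.236]
tool_rot: [-0.0, 0.74, 0.672, 0.0]
contact_force: [0.9, 0.6, -0.3]
gripper_width: 1.003
grasp_force: 0.0
```

{"op": "drive_tool", "data": {
  "deltas": [
    {"gripper":0,"offset":[-0.236,0.051,0],"angular":[0,0,-0.111]},
    {"gripper":0,"offset":[-0.236,0.051,0],"angular":[0,0,-0.111]},
    {"gripper":0,"offset":[-0.236,0.051,0],"angular":[0,0,-0.111]},
    {"gripper":0,"offset":[-0.236,0.051,0],"angular":[0,0,-0.111]},
    {"gripper":0,"offset":[-0.236,0.051,0],"angular":[0,0,-0.111]}
  ]
}}

```text
t: 29.85
eef_pos: [0.4873, -0.1029, 0.2357]
tool_rot: [-0.0, 0.707, 0.707, 0.001]
contact_force: [0.4, -0.2, 0.8]
gripper_width: 1.0
grasp_force: 0.0
```

{"op": "drive_tool", "data": {
  "deltas": [
    {"gripper":0,"offset":[-0.15,0.095,0.02],"angular":[0,0,0]},
    {"gripper":0,"offset":[-0.15,0.095,0.02],"angular":[0,0,0]},
    {"gripper":0,"offset":[-0.15,0.095,0.02],"angular":[0,0,0]},
    {"gripper":0,"offset":[-0.15,0.095,0.02],"angular":[0,0,0]},
    {"gripper":0,"offset":[-0.15,0.095,0.02],"angular":[0,0,0]}
  ]
}}

```text
t: 30.35
eef_pos: [0.5833, -0.2545, 0.2147]
tool_rot: [0.001, 0.708, 0.706, -0.0]
contact_force: [0.2, -0.1, 0.3]
gripper_width: 1.003
grasp_force: 0.0
```

```bash
python3 - <<'E'
from h import *
st();D=(.6145,-.2608)
plan([((*D,.14),0),((*D,.070),0)])
b=snap('scene','s15')
for p,A,q,k in blobs(b,(8,130,50),(22,255,255),20,(100,110,300,215)): print('s',p.round(1),A)
E
```

```text
t 30.4 p [ 0.5833 -0.2545  0.2147] yaw -0.2 F [ 0.2 -0.1  0.3] w 1.003 g 0.0 q7 0.66
0 off [-0.0062, 0.0312, 0.0747] ang [0.001, 0.002, -0.004] rows 1.6
1 off [0.0, -0.0, 0.07] ang [0.0, -0.0, -0.0] rows 1.4
s [175.1 206.7] 272.0
s [182.1 187.3] 110.0
s [263.7 177.7] 125.0
s [245.3 172.9] 120.0
```

{"op": "drive_tool", "data": {
  "deltas": [
    {"gripper":0,"offset":[-0.006,0.031,0.075],"angular":[0,0,0]},
    {"gripper":0,"offset":[-0.006,0.031,0.075],"angular":[0,0,0]},
    {"gripper":0,"offset":[-0.006,0.031,0.075],"angular":[0,0,0]},
    {"gripper":0,"offset":[-0.006,0.031,0.075],"angular":[0,0,0]}
  ]
}}

```text
t: 30.8
eef_pos: [0.6129, -0.2553, 0.1403]
tool_rot: [-0.001, 0.706, 0.708, 0.001]
contact_force: [0.7, 0.4, 1.1]
gripper_width: 0.997
grasp_force: 0.0
```

{"op": "drive_tool", "data": {
  "deltas": [
    {"gripper":0,"offset":[0,0,0.03],"angular":[0,0,0]},
    {"gripper":0,"offset":[0,0,0.06],"angular":[0,0,0]},
    {"gripper":0,"offset":[0,0,0.07],"angular":[0,0,0]},
    {"gripper":0,"offset":[0,0,0.07],"angular":[0,0,0]}
  ],
  "grip_force": 40
}}

```text
t: 31.2
eef_pos: [0.6128, -0.2561, 0.0705]
tool_rot: [-0.001, 0.707, 0.707, 0.001]
contact_force: [-1.2, 0.5, 1.0]
gripper_width: 1.0
grasp_force: 0.0
```

{"op": "drive_tool", "data": {
  "deltas": [
    {"gripper":50,"offset":[0,0,0],"angular":[0,0,0]},
    {"gripper":70,"offset":[0,0,0],"angular":[0,0,0]},
    {"gripper":90,"offset":[0,0,0],"angular":[0,0,0]},
    {"gripper":110,"offset":[0,0,0],"angular":[0,0,0]},
    {"gripper":110,"offset":[0,0,0],"angular":[0,0,0]}
  ]
}}

```text
t: 31.7
eef_pos: [0.6142, -0.2571, 0.0724]
tool_rot: [0.0, 0.707, 0.707, 0.002]
contact_force: [-1.8, 1.7, 10.5]
gripper_width: 0.629
grasp_force: 39.8
```

{"op": "drive_tool", "data": {
  "deltas": [
    {"gripper":130,"offset":[0,0,-0.01],"angular":[0,0,0]},
    {"gripper":130,"offset":[0,0,-0.03],"angular":[0,0,0]},
    {"gripper":130,"offset":[0,0,-0.07],"angular":[0,0,0]},
    {"gripper":130,"offset":[0,0,-0.11],"angular":[0,0,0]},
    {"gripper":130,"offset":[0,0,-0.13],"angular":[0,0,0]}
  ]
}}

```text
t: 32.2
eef_pos: [0.6143, -0.258, 0.2046]
tool_rot: [0.002, 0.707, 0.707, 0.002]
contact_force: [0.5, 0.5, -0.5]
gripper_width: 0.619
grasp_force: 42.1
```

```bash
python3 - <<'E'
from h import *
st();r=np.radians
P=(.429,.345)
plan([((.455,-.19,.19),r(-3)),((.445,0.0,.19),r(-3)),((.45,.19,.19),r(-3)),((*P,.18),r(-3)),((*P,.11),r(-3))])
E
```

```text
t 32.2 p [ 0.6143 -0.258   0.2046] yaw -0.0 F [ 0.5  0.5 -0.5] w 0.619 g 42.1 q7 0.66
0 off [0.0679, -0.1594, 0.0138] ang [0.006, 0.0, 0.066] rows 3.5
1 off [0.1893, -0.0199, -0.0001] ang [0.0, 0.0, 0.0] rows 3.8
2 off [0.19, -0.0049, 0.0] ang [0.0, 0.0, 0.0] rows 3.8
3 off [0.1536, -0.029, 0.01] ang [0.0, 0.0, 0.0] rows 3.1
4 off [0.0001, -0.0001, 0.07] ang [0.0, 0.0, 0.0] rows 1.4
```

{"op": "drive_tool", "data": {
  "deltas": [
    {"gripper":130,"offset":[0.017,-0.04,0],"angular":[0,0,0.02]},
    {"gripper":130,"offset":[0.034,-0.08,0.005],"angular":[0,0,0.04]},
    {"gripper":130,"offset":[0.051,-0.12,0.01],"angular":[0,0,0.06]},
    {"gripper":130,"offset":[0.068,-0.159,0.01],"angular":[0,0,0.066]},
    {"gripper":130,"offset":[0.068,-0.159,0.01],"angular":[0,0,0.066]}
  ]
}}

```text
t: 32.7
eef_pos: [0.4479, -0.1868, 0.1894]
tool_rot: [-0.004, 0.726, 0.688, 0.0]
contact_force: [0.8, -0.1, -0.2]
gripper_width: 0.625
grasp_force: 42.1
```

{"op": "drive_tool", "data": {
  "deltas": [
    {"gripper":130,"offset":[0.045,-0.005,0],"angular":[0,0,0]},
    {"gripper":130,"offset":[0.09,-0.01,0],"angular":[0,0,0]},
    {"gripper":130,"offset":[0.135,-0.015,0],"angular":[0,0,0]},
    {"gripper":130,"offset":[0.18,-0.02,0],"angular":[0,0,0]},
    {"gripper":130,"offset":[0.189,-0.02,0],"angular":[0,0,0]}
  ]
}}

```text
t: 33.2
eef_pos: [0.4442, 0.006, 0.1909]
tool_rot: [-0.001, 0.723, 0.691, 0.002]
contact_force: [-0.0, -0.4, 1.3]
gripper_width: 0.624
grasp_force: 42.1
```

{"op": "drive_tool", "data": {
  "deltas": [
    {"gripper":130,"offset":[0.045,-0.001,0],"angular":[0,0,0]},
    {"gripper":130,"offset":[0.09,-0.002,0],"angular":[0,0,0]},
    {"gripper":130,"offset":[0.135,-0.003,0],"angular":[0,0,0]},
    {"gripper":130,"offset":[0.18,-0.005,0],"angular":[0,0,0]},
    {"gripper":130,"offset":[0.19,-0.005,0],"angular":[0,0,0]}
  ]
}}

```text
t: 33.7
eef_pos: [0.4494, 0.1963, 0.1914]
tool_rot: [-0.001, 0.723, 0.691, 0.002]
contact_force: [-0.4, 0.7, 0.2]
gripper_width: 0.622
grasp_force: 42.1
```

{"op": "drive_tool", "data": {
  "deltas": [
    {"gripper":130,"offset":[0.045,-0.009,0],"angular":[0,0,0]},
    {"gripper":130,"offset":[0.09,-0.018,0],"angular":[0,0,0]},
    {"gripper":130,"offset":[0.13,-0.025,0.005],"angular":[0,0,0]},
    {"gripper":130,"offset":[0.153,-0.029,0.01],"angular":[0,0,0]},
    {"gripper":130,"offset":[0.153,-0.029,0.01],"angular":[0,0,0]}
  ]
}}

```text
t: 34.2
eef_pos: [0.4272, 0.3482, 0.1806]
tool_rot: [-0.001, 0.723, 0.69, 0.001]
contact_force: [-0.9, -0.8, -0.3]
gripper_width: 0.625
grasp_force: 42.1
```

```bash
python3 - <<'E'
from h import *
st();plan([((.429,.340,.11),np.radians(-3))])
E
```

```text
t 34.2 p [0.4272 0.3482 0.1806] yaw -2.7 F [-0.9 -0.8 -0.3] w 0.625 g 42.1 q7 -0.5
0 off [-0.0083, 0.0022, 0.0706] ang [0.0, -0.003, 0.007] rows 1.4
```

{"op": "drive_tool", "data": {
  "deltas": [
    {"gripper":130,"offset":[-0.005,0.002,0.03],"angular":[0,0,0]},
    {"gripper":130,"offset":[-0.005,0.002,0.06],"angular":[0,0,0]},
    {"gripper":130,"offset":[-0.005,0.002,0.071],"angular":[0,0,0]},
    {"gripper":130,"offset":[-0.005,0.002,0.071],"angular":[0,0,0]},
    {"gripper":50,"offset":[-0.005,0.002,0.071],"angular":[0,0,0]}
  ]
}}

```text
t: 34.7
eef_pos: [0.4304, 0.3396, 0.1109]
tool_rot: [-0.0, 0.726, 0.688, 0.001]
contact_force: [0.7, -0.4, 0.5]
gripper_width: 0.774
grasp_force: 0.0
```

{"op": "drive_tool", "data": {
  "deltas": [
    {"gripper":40,"offset":[0,0,0],"angular":[0,0,0]},
    {"gripper":40,"offset":[0,0,0],"angular":[0,0,0]},
    {"gripper":40,"offset":[0,0,-0.05],"angular":[0,0,0]},
    {"gripper":40,"offset":[0,0,-0.1],"angular":[0,0,0]},
    {"gripper":0,"offset":[0,0,-0.11],"angular":[0,0,0]}
  ]
}}

```text
t: 35.2
eef_pos: [0.4319, 0.3413, 0.2257]
tool_rot: [-0.001, 0.725, 0.688, 0.005]
contact_force: [1.2, 0.5, 0.8]
gripper_width: 0.983
grasp_force: 0.0
```

```bash
python3 - <<'E'
from h import *
st()
b=snap('scene','s16');a=snap('top','t16');print(travel(a))
for p,A,q,k in blobs(b,(8,130,50),(22,255,255),20,(100,110,460,240)): print('s',p.round(1),A)
bt=tray(.1,.232)
plan([((*bt,.2),TY),((*bt,.118),TY)])
C=np.hstack([cv2.resize(a[215:320,55:160],(400,400),interpolation=2),cv2.resize(b[150:250,330:430],(400,400),interpolation=2)]);cv2.imwrite('pics/c16.png',C)
E
```

```text
t 35.2 p [0.4319 0.3413 0.2257] yaw -3.0 F [1.2 0.5 0.8] w 0.983 g 0.0 q7 -0.53
(-0.0015, np.float64(165.3))
s [175.  208.2] 326.0
s [386.7 197.9] 174.0
s [263.6 177.7] 124.0
s [245.3 172.9] 120.0
0 off [-0.1033, 0.1706, 0.0226] ang [0.004, -0.008, -0.054] rows 4.0
1 off [0.0, 0.0, 0.082] ang [0.0, -0.0, 0.0] rows 1.6
```

View pics/c16.png

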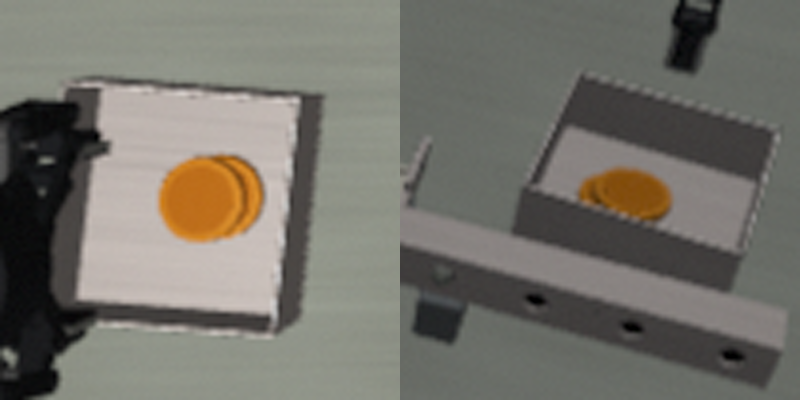

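Both tan discs lie stacked in the pan (right crop, (630,192)), and the button sits in the leftmost hole at (443,270). Now slide the stop back up.

{"op": "drive_tool", "data": {
  "deltas": [
    {"gripper":0,"offset":[-0.103,0.17,0.02],"angular":[0,0,-0.054]},
    {"gripper":0,"offset":[-0.103,0.17,0.02],"angular":[0,0,-0.054]},
    {"gripper":0,"offset":[-0.103,0.17,0.02],"angular":[0,0,-0.054]},
    {"gripper":0,"offset":[-0.103,0.17,0.02],"angular":[0,0,-0.054]},
    {"gripper":0,"offset":[-0.103,0.17,0.02],"angular":[0,0,-0.054]}
  ]
}}

```text
t: 35.8
eef_pos: [0.5982, 0.2208, 0.1983]
tool_rot: [0.002, 0.714, 0.7, -0.0]
contact_force: [-0.6, -1.2, 0.4]
gripper_width: 0.998
grasp_force: 0.0
```

{"op": "drive_tool", "data": {
  "deltas": [
    {"gripper":0,"offset":[0,0,0],"angular":[0,0,0]},
    {"gripper":0,"offset":[0,0,0],"angular":[0,0,0]}
  ]
}}

```text
t: 36.0
eef_pos: [0.5925, 0.2294, 0.1986]
tool_rot: [-0.001, 0.71, 0.704, -0.0]
contact_force: [-0.0, 0.9, 0.1]
gripper_width: 1.003
grasp_force: 0.0
```

```bash
python3 - <<'E'
from h import *
st();plan([((*tray(.1,.232),.118),TY)])
E
```

```text
t 36.0 p [0.5925 0.2294 0.1986] yaw -0.4 F [-0.   0.9  0.1] w 1.003 g 0.0 q7 -0.13
0 off [-0.0002, 0.0032, 0.0805] ang [-0.003, -0.002, 0.001] rows 1.6
```

{"op": "drive_tool", "data": {
  "deltas": [
    {"gripper":0,"offset":[0,0.003,0.04],"angular":[0,0,0]},
    {"gripper":0,"offset":[0,0.003,0.07],"angular":[0,0,0]},
    {"gripper":0,"offset":[0,0.003,0.08],"angular":[0,0,0]},
    {"gripper":0,"offset":[0,0.003,0.08],"angular":[0,0,0]}
  ],
  "grip_force": 60
}}

```text
t: 36.4
eef_pos: [0.5951, 0.2297, 0.1185]
tool_rot: [-0.001, 0.71, 0.705, -0.001]
contact_force: [0.4, -0.8, -0.2]
gripper_width: 1.001
grasp_force: 0.0
```

{"op": "drive_tool", "data": {
  "deltas": [
    {"gripper":255,"offset":[0,0,0],"angular":[0,0,0]},
    {"gripper":255,"offset":[0,0,0],"angular":[0,0,0]},
    {"gripper":255,"offset":[0,0,0],"angular":[0,0,0]},
    {"gripper":255,"offset":[0,0,0],"angular":[0,0,0]},
    {"gripper":255,"offset":[0,0,0],"angular":[0,0,0]}
  ]
}}

```text
t: 36.9
eef_pos: [0.5955, 0.229, 0.1215]
tool_rot: [-0.002, 0.71, 0.704, -0.0]
contact_force: [-9.6, 0.1, 14.4]
gripper_width: 0.41
grasp_force: 60.2
```

{"op": "drive_tool", "data": {
  "deltas": [
    {"gripper":255,"offset":[0,0,0],"angular":[0,0,0]},
    {"gripper":255,"offset":[-0.01,0,0],"angular":[0,0,0]},
    {"gripper":255,"offset":[-0.02,0,0],"angular":[0,0,0]},
    {"gripper":255,"offset":[-0.03,0,0],"angular":[0,0,0]},
    {"gripper":255,"offset":[-0.04,0,0],"angular":[0,0,0]}
  ]
}}

```text
t: 37.4
eef_pos: [0.5952, 0.1914, 0.1215]
tool_rot: [-0.003, 0.709, 0.705, 0.001]
contact_force: [-8.8, 5.8, 14.0]
gripper_width: 0.411
grasp_force: 59.3
```

{"op": "drive_tool", "data": {
  "deltas": [
    {"gripper":255,"offset":[-0.008,0,0],"angular":[0,0,0]},
    {"gripper":255,"offset":[-0.014,0,0],"angular":[0,0,0]},
    {"gripper":255,"offset":[-0.019,0,0],"angular":[0,0,0]},
    {"gripper":255,"offset":[-0.023,0,0],"angular":[0,0,0]},
    {"gripper":255,"offset":[-0.023,0,0],"angular":[0,0,0]}
  ]
}}

```text
t: 37.9
eef_pos: [0.595, 0.1668, 0.1215]
tool_rot: [-0.003, 0.71, 0.704, 0.001]
contact_force: [-9.1, 1.2, 15.2]
gripper_width: 0.413
grasp_force: 59.6
```

```bash
python3 - <<'E'
from h import *
st();print(travel(snap('top','t17')))
E
```

```text
t 37.9 p [0.595  0.1668 0.1215] yaw -0.5 F [-9.1  1.2 15.2] w 0.413 g 59.6 q7 0.02
(0.0607, np.float64(190.6))
```

{"op": "drive_tool", "data": {
  "deltas": [
    {"gripper":255,"offset":[-0.002,0,0],"angular":[0,0,0]},
    {"gripper":255,"offset":[-0.004,0,0],"angular":[0,0,0]},
    {"gripper":255,"offset":[-0.004,0,0],"angular":[0,0,0]}
  ]
}}

```text
t: 38.25
eef_pos: [0.595, 0.1662, 0.1215]
tool_rot: [-0.004, 0.709, 0.705, 0.002]
contact_force: [-9.0, 9.3, 15.2]
gripper_width: 0.411
grasp_force: 59.1
```

```bash
python3 - <<'E'
from h import *
st();print(travel(snap('top','t18')))
E
```

```text
t 38.2 p [0.595  0.1662 0.1215] yaw -0.4 F [-9.   9.3 15.2] w 0.411 g 59.1 q7 0.02
(0.0611, np.float64(190.7))
```

Locked at hole 2. Next hole.

{"op": "drive_tool", "data": {
  "deltas": [
    {"gripper":50,"offset":[0,0,0],"angular":[0,0,0]},
    {"gripper":50,"offset":[0,0,0],"angular":[0,0,0]},
    {"gripper":50,"offset":[0,0,0],"angular":[0,0,0]},
    {"gripper":50,"offset":[0.04,0,0],"angular":[0,0,0]},
    {"gripper":50,"offset":[0.066,0,0],"angular":[0,0,0]}
  ]
}}

```text
t: 38.8
eef_pos: [0.5973, 0.2286, 0.12]
tool_rot: [-0.0, 0.711, 0.703, 0.001]
contact_force: [-1.1, 0.2, 0.6]
gripper_width: 0.803
grasp_force: 0.0
```

{"op": "drive_tool", "data": {
  "deltas": [
    {"gripper":50,"offset":[0,0,0],"angular":[0,0,0]},
    {"gripper":255,"offset":[0,0,0],"angular":[0,0,0]},
    {"gripper":255,"offset":[0,0,0],"angular":[0,0,0]},
    {"gripper":255,"offset":[0,0,0],"angular":[0,0,0]},
    {"gripper":255,"offset":[0,0,0],"angular":[0,0,0]}
  ]
}}

```text
t: 39.3
eef_pos: [0.5955, 0.2259, 0.1204]
tool_rot: [-0.002, 0.711, 0.703, -0.001]
contact_force: [-7.8, 0.5, 10.5]
gripper_width: 0.412
grasp_force: 61.0
```

{"op": "drive_tool", "data": {
  "deltas": [
    {"gripper":255,"offset":[0,0,0],"angular":[0,0,0]},
    {"gripper":255,"offset":[-0.01,0,0],"angular":[0,0,0]},
    {"gripper":255,"offset":[-0.02,0,0],"angular":[0,0,0]},
    {"gripper":255,"offset":[-0.03,0,0],"angular":[0,0,0]},
    {"gripper":255,"offset":[-0.04,0,0],"angular":[0,0,0]}
  ]
}}

```text
t: 39.8
eef_pos: [0.5952, 0.1883, 0.1204]
tool_rot: [-0.003, 0.71, 0.704, 0.001]
contact_force: [-6.8, 5.6, 8.5]
gripper_width: 0.409
grasp_force: 60.8
```

{"op": "drive_tool", "data": {
  "deltas": [
    {"gripper":255,"offset":[-0.008,0,0],"angular":[0,0,0]},
    {"gripper":255,"offset":[-0.014,0,0],"angular":[0,0,0]},
    {"gripper":255,"offset":[-0.019,0,0],"angular":[0,0,0]},
    {"gripper":255,"offset":[-0.024,0,0],"angular":[0,0,0]},
    {"gripper":255,"offset":[-0.026,0,0],"angular":[0,0,0]}
  ]
}}

```text
t: 40.3
eef_pos: [0.595, 0.1648, 0.1204]
tool_rot: [-0.004, 0.71, 0.704, 0.002]
contact_force: [-7.1, 14.1, 7.4]
gripper_width: 0.405
grasp_force: 60.4
```

```bash
python3 - <<'E'
from h import *
st();print(travel(snap('top','t19')))
E
```

```text
t 40.3 p [0.595  0.1648 0.1204] yaw -0.4 F [-7.1 14.1  7.4] w 0.405 g 60.4 q7 0.02
(0.1209, np.float64(215.0))
```

{"op": "drive_tool", "data": {
  "deltas": [
    {"gripper":50,"offset":[0,0,0],"angular":[0,0,0]},
    {"gripper":50,"offset":[0,0,0],"angular":[0,0,0]},
    {"gripper":50,"offset":[0,0,0],"angular":[0,0,0]},
    {"gripper":50,"offset":[0.04,0,0],"angular":[0,0,0]},
    {"gripper":50,"offset":[0.069,0,0],"angular":[0,0,0]}
  ]
}}

```text
t: 40.85
eef_pos: [0.5974, 0.2306, 0.12]
tool_rot: [-0.0, 0.711, 0.703, 0.001]
contact_force: [0.3, 1.7, 0.7]
gripper_width: 0.806
grasp_force: 0.0
```

{"op": "drive_tool", "data": {
  "deltas": [
    {"gripper":50,"offset":[0,0,0],"angular":[0,0,0]},
    {"gripper":255,"offset":[0,0,0],"angular":[0,0,0]},
    {"gripper":255,"offset":[0,0,0],"angular":[0,0,0]},
    {"gripper":255,"offset":[0,0,0],"angular":[0,0,0]},
    {"gripper":255,"offset":[0,0,0],"angular":[0,0,0]}
  ]
}}

```text
t: 41.35
eef_pos: [0.5956, 0.2288, 0.1204]
tool_rot: [-0.002, 0.711, 0.703, -0.001]
contact_force: [-9.0, -1.1, 9.7]
gripper_width: 0.411
grasp_force: 59.8
```

{"op": "drive_tool", "data": {
  "deltas": [
    {"gripper":255,"offset":[0,0,0],"angular":[0,0,0]},
    {"gripper":255,"offset":[-0.01,0,0],"angular":[0,0,0]},
    {"gripper":255,"offset":[-0.02,0,0],"angular":[0,0,0]},
    {"gripper":255,"offset":[-0.03,0,0],"angular":[0,0,0]},
    {"gripper":255,"offset":[-0.04,0,0],"angular":[0,0,0]}
  ]
}}

```text
t: 41.85
eef_pos: [0.5953, 0.1911, 0.1204]
tool_rot: [-0.003, 0.71, 0.704, 0.001]
contact_force: [-6.7, 6.6, 8.8]
gripper_width: 0.408
grasp_force: 59.5
```

{"op": "drive_tool", "data": {
  "deltas": [
    {"gripper":255,"offset":[-0.008,0,0],"angular":[0,0,0]},
    {"gripper":255,"offset":[-0.014,0,0],"angular":[0,0,0]},
    {"gripper":255,"offset":[-0.019,0,0],"angular":[0,0,0]},
    {"gripper":255,"offset":[-0.023,0,0],"angular":[0,0,0]},
    {"gripper":255,"offset":[-0.025,0,0],"angular":[0,0,0]}
  ]
}}

```text
t: 42.35
eef_pos: [0.5951, 0.1678, 0.1204]
tool_rot: [-0.003, 0.71, 0.704, 0.001]
contact_force: [-6.4, 13.4, 7.7]
gripper_width: 0.407
grasp_force: 59.4
```

```bash
python3 - <<'E'
from h import *
st();print(travel(snap('top','t20')))
E
```

```text
t 42.4 p [0.5951 0.1678 0.1204] yaw -0.5 F [-6.4 13.4  7.7] w 0.407 g 59.4 q7 0.02
(0.1811, np.float64(239.2))
```

Locked at 0.18. Release, lift and verify.

{"op": "drive_tool", "data": {
  "deltas": [
    {"gripper":20,"offset":[0.002,0,0],"angular":[0,0,0]},
    {"gripper":20,"offset":[0.002,0,0],"angular":[0,0,0]},
    {"gripper":20,"offset":[0.002,0,0],"angular":[0,0,0]},
    {"gripper":20,"offset":[0.002,0,-0.05],"angular":[0,0,0]},
    {"gripper":20,"offset":[0.002,0,-0.1],"angular":[0,0,0]}
  ]
}}

```text
t: 42.9
eef_pos: [0.5955, 0.166, 0.2195]
tool_rot: [-0.001, 0.711, 0.703, -0.001]
contact_force: [0.8, 1.2, 0.4]
gripper_width: 0.919
grasp_force: 0.0
```

{"op": "drive_tool", "data": {
  "deltas": [
    {"gripper":0,"offset":[0.15,0,-0.05],"angular":[0,0,0]},
    {"gripper":0,"offset":[0.15,0,-0.05],"angular":[0,0,0]},
    {"gripper":0,"offset":[0.15,0,-0.05],"angular":[0,0,0]},
    {"gripper":0,"offset":[0.15,0,-0.05],"angular":[0,0,0]},
    {"gripper":0,"offset":[0.15,0,-0.05],"angular":[0,0,0]}
  ]
}}

```text
t: 43.4
eef_pos: [0.5975, 0.3192, 0.2701]
tool_rot: [-0.0, 0.709, 0.705, 0.001]
contact_force: [0.7, -1.6, -0.4]
gripper_width: 1.003
grasp_force: 0.0
```

```bash
python3 - <<'E'
from h import *
st();a=snap('top','t21');b=snap('scene','s21');print(travel(a))
C=np.vstack([cv2.resize(a[170:265,120:310],(760,290),interpolation=2),cv2.resize(b[140:250,210:430],(760,310),interpolation=2)]);cv2.imwrite('pics/c21.png',C)
E
```

```text
t 43.4 p [0.5975 0.3192 0.2701] yaw -0.3 F [ 0.7 -1.6 -0.4] w 1.003 g 0.0 q7 -0.29
(0.1806, np.float64(239.0))
```

View pics/c21.png

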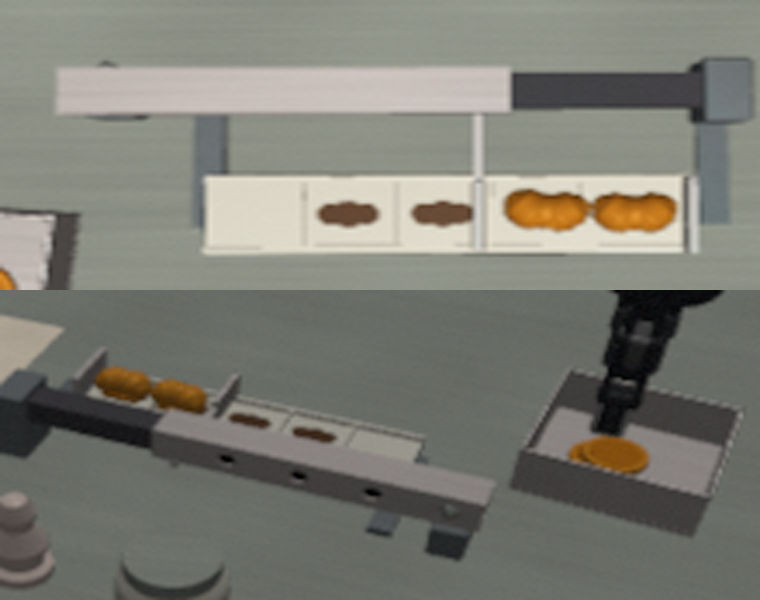

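The stop is locked, but cookie 2 at (545,210) looks shifted and turned toward cookie 1. I'll measure it and find when that happened.

```bash
python3 - <<'E'
from h import *
for n in('t10','t14','t16','t17','t19','t20','t21'):
    a=cv2.imread(f'pics/{n}.png')
    o=[]
    for p,A,q,k in blobs(a,(9,150,60),(22,255,255),60,(235,225,300,258)):
        M=cv2.moments(k);th=.5*np.degrees(np.arctan2(2*M['mu11'],M['mu20']-M['mu02']))
        w=ray('top',p,.027)[:2];d=w-TC; o.append((p.round(1).tolist(),A,round(th,1),(d*1000).round(1).tolist()))
    print(n,o)
a=cv2.imread('pics/t21.png');b=cv2.imread('pics/s21.png')
C=np.hstack([cv2.resize(a[225:255,230:295],(390,360),interpolation=2),cv2.resize(b[155:185,230:282],(410,360),interpolation=2)]);cv2.imwrite('pics/c22.png',C)
E
```

```text
t10 [([278.2, 239.0], 174.5, np.float64(0.9), [0.5, -92.1]), ([253.3, 239.5], 179.5, np.float64(0.2), [0.2, -29.2])]
t14 [([278.2, 239.0], 174.5, np.float64(0.9), [0.5, -92.1]), ([253.4, 239.5], 180.5, np.float64(-0.4), [0.2, -29.3])]
t16 [([278.2, 239.0], 174.5, np.float64(0.9), [0.5, -92.1]), ([253.4, 239.5], 180.5, np.float64(-0.4), [0.2, -29.3])]
t17 [([278.3, 239.0], 173.5, np.float64(0.8), [0.4, -92.3]), ([253.3, 239.5], 179.5, np.float64(0.2), [0.2, -29.2])]
t19 [([267.2, 238.6], 348.5, np.float64(2.3), [1.8, -64.2])]
t20 [([267.3, 238.6], 349.5, np.float64(2.3), [1.8, -64.4])]
t21 [([267.3, 238.6], 349.5, np.float64(2.3), [1.8, -64.4])]
```

View pics/c22.png

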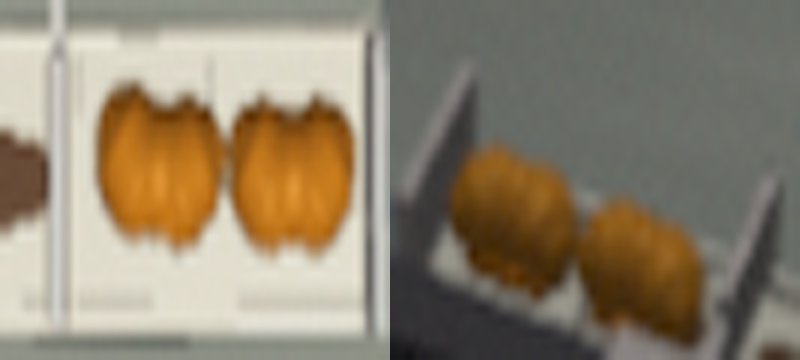

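The images show a knock between t17 and t19: cookie 2 moved about 7 mm toward pocket 1 and turned about 6°, while cookie 1 did not move. I'll re-centre it with a light grip.

```bash
python3 - <<'E'
from h import *
st();p=tray(0,-.036)
plan([((.545,.13,.24),TY),((*p,.20),TY),((*p,.0955),TY)])
E
```

```text
t 43.5 p [0.598  0.3149 0.2695] yaw -0.7 F [-0.7 -0.2  0.4] w 0.998 g 0.0 q7 -0.29
0 off [-0.1855, -0.0509, 0.0295] ang [-0.0, 0.0, -0.003] rows 3.9
1 off [-0.1683, -0.0503, 0.0401] ang [-0.0, 0.0, -0.0] rows 3.6
2 off [0.0001, 0.0001, 0.1045] ang [-0.0, 0.0, -0.0] rows 2.1
```

{"op": "drive_tool", "data": {
  "deltas": [
    {"gripper":0,"offset":[-0.185,-0.051,0.03],"angular":[0,0,0]},
    {"gripper":0,"offset":[-0.185,-0.051,0.03],"angular":[0,0,0]},
    {"gripper":0,"offset":[-0.185,-0.051,0.03],"angular":[0,0,0]},
    {"gripper":0,"offset":[-0.185,-0.051,0.03],"angular":[0,0,0]},
    {"gripper":0,"offset":[-0.185,-0.051,0.03],"angular":[0,0,0]}
  ],
  "grip_force": 20
}}

```text
t: 44.0
eef_pos: [0.5424, 0.1223, 0.2388]
tool_rot: [-0.001, 0.715, 0.699, -0.002]
contact_force: [0.4, 0.3, -0.1]
gripper_width: 1.0
grasp_force: 0.0
```

{"op": "drive_tool", "data": {
  "deltas": [
    {"gripper":20,"offset":[-0.168,-0.05,0.04],"angular":[0,0,0]},
    {"gripper":20,"offset":[-0.168,-0.05,0.04],"angular":[0,0,0]},
    {"gripper":20,"offset":[-0.168,-0.05,0.04],"angular":[0,0,0]},
    {"gripper":20,"offset":[-0.168,-0.05,0.04],"angular":[0,0,0]},
    {"gripper":20,"offset":[-0.168,-0.05,0.04],"angular":[0,0,0]}
  ]
}}

```text
t: 44.5
eef_pos: [0.4902, -0.041, 0.1986]
tool_rot: [-0.001, 0.714, 0.7, -0.001]
contact_force: [0.8, -0.5, 0.5]
gripper_width: 0.923
grasp_force: 0.0
```

{"op": "drive_tool", "data": {
  "deltas": [
    {"gripper":50,"offset":[0,0,0],"angular":[0,0,0]},
    {"gripper":50,"offset":[0,0,0],"angular":[0,0,0]}
  ]
}}

```text
t: 44.7
eef_pos: [0.4938, -0.0342, 0.1995]
tool_rot: [-0.001, 0.71, 0.704, 0.001]
contact_force: [-0.3, 0.0, -0.5]
gripper_width: 0.802
grasp_force: 0.0
```

```bash
python3 - <<'E'
from h import *
st();p=tray(0,-.036)
plan([((*p,.0955),TY)])
E
```

```text
t 44.7 p [ 0.4938 -0.0342  0.1995] yaw -0.5 F [-0.3  0.  -0.5] w 0.802 g 0.0 q7 0.27
0 off [-0.0038, -0.0007, 0.104] ang [0.001, -0.003, -0.0] rows 2.1
```

{"op": "drive_tool", "data": {
  "deltas": [
    {"gripper":50,"offset":[-0.003,-0.001,0.04],"angular":[0,0,0]},
    {"gripper":50,"offset":[-0.003,-0.001,0.08],"angular":[0,0,0]},
    {"gripper":50,"offset":[-0.003,-0.001,0.1],"angular":[0,0,0]},
    {"gripper":50,"offset":[-0.003,-0.001,0.103],"angular":[0,0,0]},
    {"gripper":50,"offset":[-0.003,-0.001,0.103],"angular":[0,0,0]}
  ]
}}

```text
t: 45.2
eef_pos: [0.4929, -0.0368, 0.0964]
tool_rot: [-0.001, 0.71, 0.704, 0.001]
contact_force: [-0.3, -0.3, -0.9]
gripper_width: 0.804
grasp_force: 0.0
```

{"op": "drive_tool", "data": {
  "deltas": [
    {"gripper":100,"offset":[0,0,0],"angular":[0,0,0]},
    {"gripper":120,"offset":[0,0,0],"angular":[0,0,0]},
    {"gripper":140,"offset":[0,0,0],"angular":[0,0,0]},
    {"gripper":160,"offset":[0,0,0],"angular":[0,0,0]},
    {"gripper":200,"offset":[0,0,0],"angular":[0,0,0]}
  ]
}}

```text
t: 45.7
eef_pos: [0.4931, -0.0373, 0.0974]
tool_rot: [-0.0, 0.71, 0.704, 0.001]
contact_force: [-0.7, 0.4, 8.5]
gripper_width: 0.366
grasp_force: 19.1
```

{"op": "drive_tool", "data": {
  "deltas": [
    {"gripper":220,"offset":[0,0,0],"angular":[0,0,0]},
    {"gripper":220,"offset":[0,0,-0.003],"angular":[0,0,0]},
    {"gripper":220,"offset":[0.003,0,-0.003],"angular":[0,0,0]},
    {"gripper":220,"offset":[0.0065,0,-0.003],"angular":[0,0,0]},
    {"gripper":220,"offset":[0.0065,0,-0.003],"angular":[0,0,0]}
  ]
}}

```text
t: 46.2
eef_pos: [0.4925, -0.0301, 0.0993]
tool_rot: [-0.001, 0.71, 0.704, 0.001]
contact_force: [-0.3, 0.3, -1.3]
gripper_width: 0.363
grasp_force: 19.7
```

```bash
python3 - <<'E'
from h import *
st();plan([((*tray(0,-.03),.0955),TY)])
E
```

```text
t 46.2 p [ 0.4925 -0.0301  0.0993] yaw -0.5 F [-0.3  0.3 -1.3] w 0.363 g 19.7 q7 0.41
0 off [-0.0017, 0.0008, 0.0038] ang [-0.0, -0.003, 0.001] rows 0.1
```

{"op": "drive_tool", "data": {
  "deltas": [
    {"gripper":220,"offset":[0,0.001,0.001],"angular":[0,0,0]},
    {"gripper":220,"offset":[0,0.001,0.0015],"angular":[0,0,0]},
    {"gripper":130,"offset":[0,0.001,0.0015],"angular":[0,0,0]},
    {"gripper":90,"offset":[0,0.001,0.0015],"angular":[0,0,0]},
    {"gripper":60,"offset":[0,0.001,0.0015],"angular":[0,0,0]}
  ]
}}

```text
t: 46.7
eef_pos: [0.4936, -0.031, 0.0979]
tool_rot: [-0.001, 0.71, 0.704, 0.001]
contact_force: [-0.4, -0.3, 0.5]
gripper_width: 0.758
grasp_force: 0.0
```

{"op": "drive_tool", "data": {
  "deltas": [
    {"gripper":60,"offset":[0,0,0],"angular":[0,0,0]},
    {"gripper":60,"offset":[0,0,0],"angular":[0,0,0]},
    {"gripper":60,"offset":[0,0,-0.04],"angular":[0,0,0]},
    {"gripper":60,"offset":[0,0,-0.09],"angular":[0,0,0]},
    {"gripper":60,"offset":[0,0,-0.14],"angular":[0,0,0]}
  ]
}}

```text
t: 47.2
eef_pos: [0.4929, -0.0314, 0.2391]
tool_rot: [-0.001, 0.711, 0.704, -0.0]
contact_force: [1.8, 0.2, -0.1]
gripper_width: 0.765
grasp_force: 0.0
```

{"op": "drive_tool", "data": {
  "deltas": [
    {"gripper":0,"offset":[0.24,0,0],"angular":[0,0,0]},
    {"gripper":0,"offset":[0.24,0,0],"angular":[0,0,0]},
    {"gripper":0,"offset":[0.24,0,0],"angular":[0,0,0]},
    {"gripper":0,"offset":[0.24,0,0],"angular":[0,0,0]},
    {"gripper":0,"offset":[0.24,0,0],"angular":[0,0,0]}
  ]
}}

```text
t: 47.7
eef_pos: [0.4951, 0.2122, 0.2385]
tool_rot: [-0.001, 0.71, 0.705, 0.001]
contact_force: [0.5, -0.2, 0.7]
gripper_width: 1.002
grasp_force: 0.0
```

```bash
python3 - <<'E'
from h import *
st();a=snap('top','t23');b=snap('scene','s23');print(travel(a))
for p,A,q,k in blobs(a,(9,150,60),(22,255,255),60,(235,225,300,258)):
    M=cv2.moments(k);th=.5*np.degrees(np.arctan2(2*M['mu11'],M['mu20']-M['mu02']))
    print(p.round(1),A,round(th,1),((ray('top',p,.027)[:2]-TC)*1000).round(1))
for p,A,q,k in blobs(b,(8,130,50),(22,255,255),20,(100,110,460,240)): print('s',p.round(1),A)
C=np.vstack([cv2.resize(a[170:265,120:310],(760,290),interpolation=2),cv2.resize(b[140:250,210:430],(760,310),interpolation=2)]);cv2.imwrite('pics/c23.png',C)
E
```

```text
t 47.7 p [0.4951 0.2122 0.2385] yaw -0.4 F [ 0.5 -0.2  0.7] w 1.002 g 0.0 q7 -0.24
(0.1806, np.float64(239.1))
[278.3 239. ] 173.5 0.8 [  0.4 -92.3]
[253.7 239.5] 177.0 0.1 [  0.1 -30.2]
s [175.  208.2] 327.0
s [386.6 197.9] 176.0
s [263.4 177.3] 115.0
s [245.3 172.9] 120.0
```

View pics/c23.png

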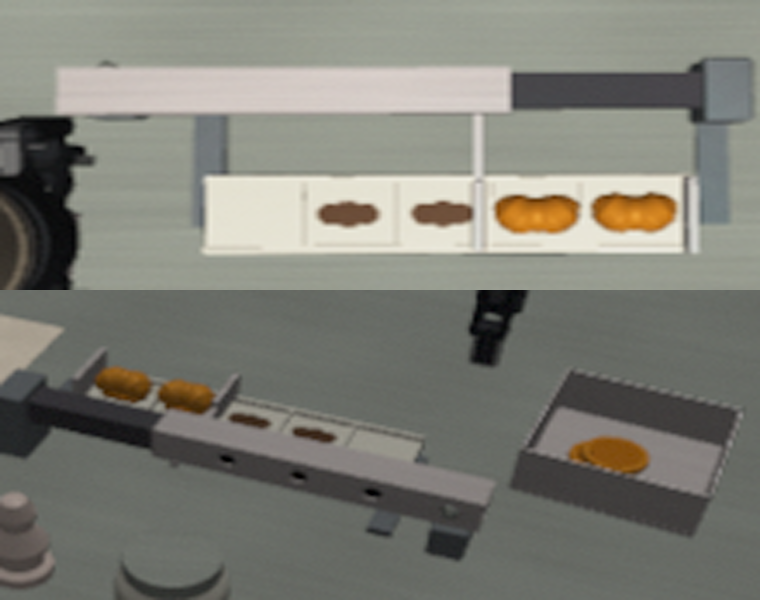

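Both cookies are centred at (635,212) and (537,213). The stop is locked at 0.18 with the button out at (450,510), both flats are in the pan, and the arm is clear.

```bash
python3 -c "
from station import bot
print(bot.hand_in())"
```

```text
the job is handed in; nothing more can be done
None
```

The job is handed in: both folded cookies are in pockets 1 and 2, both flat ones are in the scrap pan, and the stop is locked just past pocket 2 with the button out; cookie 2 was knocked about 7 mm aside while the stop was being closed, so I re-centred it afterwards with a light grip.

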